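Pack drill-bit cassettes into the carry rack and bar it

TASK

Pack up the drill-bit cassettes for a buyer: swing the rack's keeper bar wide open, take each white empty cassette out and lay it flat in the orange tray, and slide every coloured cassette that is on the table, nose first and fully home, into the bay whose tag has its colour. When all are in, swing the keeper bar fully shut across the front and let go. Leave the tape reel and the screwdriver alone.

Things in the scene. Friction and masses are not known exactly. Their poses are not given: they have to be found in the camera images.
- rack: Low grey rack, fixed, with 4 horizontal bays side by side, open on the rack's -x side (mouth). Origin: middle of the mouth plane at table level; x points into the bays. Bay centre lines at y = 84, 28, -28, -84 mm; each 42.5 mm wide, 28 high (floor z = 4, roof bridges z = 32 to 38), 62 deep to the back wall. Wall fronts are pointed, reaching 7 mm out of the mouth as a lead-in.
- rack_sill (a point): Middle of the front edge of the rack's dark base plate, on its top: rack x = -60 mm, z = 4 mm. The 4 mm thick plate is 276 mm wide (y) and runs from here under the bays, so a cassette must come in raised above it.
- keeper (a joint): Aluminium keeper bar, 8 mm thick, z = 12 to 30 mm, on a vertical pin at rack x = -46, y = 125 mm. 0 = shut: runs along rack -y before all bays, 4 mm clear of the tails of fully home cassettes; cannot shut over one sticking out. Grows as it swings open towards rack -x, up to 1.6 rad (pointing along rack -x). Friction of 0.12 N m holds it where it is left.
- keeper_knob (a point): On the axis of the keeper bar's white upright round knob, 48 mm above the table, 250 mm from the hinge pin. Knob: 18 mm diameter, z = 30 to 66 mm; can be pinched or pushed.
- keeper_hinge (a point): Point on the keeper bar's hinge axis, 48 mm above the table.
- tag_red: Red flat tag, 26 x 46 x 3 mm, fixed on the rack's rear roof bridge over the centre line of the bay for the red cassette (which bay varies). Origin: centre of its underside, 38 mm above the table, 57 mm behind the mouth; axes as the rack's. With the red cassette fully home, that cassette's origin is at x = -45, y = 0, z = -34 mm in this frame.
- tag_yellow: Yellow flat tag, 26 x 46 x 3 mm, fixed on the rack's rear roof bridge over the centre line of the bay for the yellow cassette (which bay varies). Origin: centre of its underside, 38 mm above the table, 57 mm behind the mouth; axes as the rack's. With the yellow cassette fully home, that cassette's origin is at x = -45, y = 0, z = -34 mm in this frame.
- tag_green: Green flat tag, 26 x 46 x 3 mm, fixed on the rack's rear roof bridge over the centre line of the bay for the green cassette (which bay varies). Origin: centre of its underside, 38 mm above the table, 57 mm behind the mouth; axes as the rack's. With the green cassette fully home, that cassette's origin is at x = -45, y = 0, z = -34 mm in this frame.
- tag_blue: Blue flat tag, 26 x 46 x 3 mm, fixed on the rack's rear roof bridge over the centre line of the bay for the blue cassette (which bay varies). Origin: centre of its underside, 38 mm above the table, 57 mm behind the mouth; axes as the rack's. With the blue cassette fully home, that cassette's origin is at x = -45, y = 0, z = -34 mm in this frame.
- cas_red: Red drill-bit cassette, 100 (x) x 40 (y) x 26 mm (z), 0.11 to 0.22 kg, flat on the table; may be absent. Grey upright grip fin on its tail end: centre x = -34 mm, 26 mm long (x), 10 thick (y), z = 26 to 62 mm. Origin: centre of underside; +x points to the nose, which enters the bay. When home the tail stands 38 mm out of the mouth.
- cas_yellow: Yellow drill-bit cassette, 100 (x) x 40 (y) x 26 mm (z), 0.11 to 0.22 kg, flat on the table; may be absent. Grey upright grip fin on its tail end: centre x = -34 mm, 26 mm long (x), 10 thick (y), z = 26 to 62 mm. Origin: centre of underside; +x points to the nose, which enters the bay. When home the tail stands 38 mm out of the mouth.
- cas_green: Green drill-bit cassette, 100 (x) x 40 (y) x 26 mm (z), 0.11 to 0.22 kg, flat on the table; may be absent. Grey upright grip fin on its tail end: centre x = -34 mm, 26 mm long (x), 10 thick (y), z = 26 to 62 mm. Origin: centre of underside; +x points to the nose, which enters the bay. When home the tail stands 38 mm out of the mouth.
- cas_blue: Blue drill-bit cassette, 100 (x) x 40 (y) x 26 mm (z), 0.11 to 0.22 kg, flat on the table; may be absent. Grey upright grip fin on its tail end: centre x = -34 mm, 26 mm long (x), 10 thick (y), z = 26 to 62 mm. Origin: centre of underside; +x points to the nose, which enters the bay. When home the tail stands 38 mm out of the mouth.
- reel: Bystander: maroon tape reel, 100 mm diameter, 28 mm high, lying on the table. Origin: centre of underside.
- empty_a: White empty cassette of the same shape and axes as the coloured ones (100 x 40 x 26 mm, white fin at x = -34 mm, z = 26 to 62 mm), 0.12 kg; may be absent. Starts fully home in one of the bays. Origin: centre of underside.
- empty_b: White empty cassette of the same shape and axes as the coloured ones (100 x 40 x 26 mm, white fin at x = -34 mm, z = 26 to 62 mm), 0.12 kg; may be absent. Starts fully home in one of the bays. Origin: centre of underside.
- empty_c: White empty cassette of the same shape and axes as the coloured ones (100 x 40 x 26 mm, white fin at x = -34 mm, z = 26 to 62 mm), 0.12 kg; may be absent. Starts fully home in one of the bays. Origin: centre of underside.
- tray: Orange open tray, 170 (x) x 130 (y) x 24 mm, walls 4 mm, floor 4 mm thick, fixed on the table behind the rack. Origin: centre of its underside, at table level. Holds two cassettes side by side along its x, at y = +28 and -28 mm.
- driver: Bystander: screwdriver with orange handle lying near the robot. Origin in its handle, at table level.

How it is judged:
On the way, in this order (a step that is already met when the one before it is completed fails the run):
1. the keeper bar is swung wide open (past 0.9 rad) (value of joint keeper above 0.9 rad), for 0.2 s.
2. every coloured cassette is fully home in the bay of its colour (x of cas_red in the frame of tag_red between -0.05 and -0.04 m and y of cas_red in the frame of tag_red between -0.006 and 0.006 m and z of cas_red in the frame of tag_red between -0.04 and -0.028 m and angle between the x axis of cas_red and the x axis of tag_red, either way round below 0.1 rad and x of cas_yellow in the frame of tag_yellow between -0.05 and -0.04 m and y of cas_yellow in the frame of tag_yellow between -0.006 and 0.006 m and z of cas_yellow in the frame of tag_yellow between -0.04 and -0.028 m and angle between the x axis of cas_yellow and the x axis of tag_yellow, either way round below 0.1 rad and x of cas_green in the frame of tag_green between -0.05 and -0.04 m and y of cas_green in the frame of tag_green between -0.006 and 0.006 m and z of cas_green in the frame of tag_green between -0.04 and -0.028 m and angle between the x axis of cas_green and the x axis of tag_green, either way round below 0.1 rad and x of cas_blue in the frame of tag_blue between -0.05 and -0.04 m and y of cas_blue in the frame of tag_blue between -0.006 and 0.006 m and z of cas_blue in the frame of tag_blue between -0.04 and -0.028 m and angle between the x axis of cas_blue and the x axis of tag_blue, either way round below 0.1 rad), for 0.2 s.
At the end, for the whole second after the job is handed in: Each coloured cassette is at rest in the bay of its colour: within 5 mm of home, 6 mm of the centre line and floor height, 0.1 rad of its direction; each empty lies flat at rest in the tray (origin within 50 mm in x, 60 in y, below 15 mm); keeper bar under 0.06 rad (all of step 2 and x of empty_a in the frame of tray between -0.05 and 0.05 m and y of empty_a in the frame of tray between -0.06 and 0.06 m and z of each of empty_a, empty_b, empty_c in the frame of tray below 0.015 m and angle between each of empty_a, empty_b, empty_c's own z axis and vertical below 0.2 rad and linear speed of each of empty_a, empty_b, empty_c, cas_red, cas_yellow, cas_green, cas_blue below 0.02 m/s and x of empty_b in the frame of tray between -0.05 and 0.05 m and y of empty_b in the frame of tray between -0.06 and 0.06 m and x of empty_c in the frame of tray between -0.05 and 0.05 m and y of empty_c in the frame of tray between -0.06 and 0.06 m and value of joint keeper below 0.06 rad); the robot touches nothing.
It fails at once if the tape reel is disturbed (moved more than 30 mm) (distance of reel from where it was at the start of the episode above 0.03 m).
It fails at once if the screwdriver is disturbed (moved more than 30 mm) (distance of driver from where it was at the start of the episode above 0.03 m).
Of empty_a, empty_b, empty_c only 1 to 2 are there at a start; the rules pass over those that are not, and their reading is None.
Of cas_red, cas_yellow, cas_green, cas_blue only 3 to 4 are there at a start; the rules pass over those that are not, and their reading is None.
At some moment in a run one of cas_red, cas_yellow, cas_green, cas_blue may be knocked a few centimetres aside while the robot is not near it.
Once in a run the grip may slacken for a moment while it holds something.
It also fails if it takes over 210 s, if anything falls off the work surface, if the arm or the gripper's body presses on something with over 40 N, if the wrist force passes 120 N, or if a joint passes its speed limit or range.

ROBOT

A 6-joint arm with a two-finger parallel gripper is mounted at the origin on the work surface. World frame = base frame: x ahead of the robot, y to its left, z up, the work surface at z = 0. Lengths are in m, angles in rad, forces in N, time in s.
With the tool pointing down it reaches from about 0.35 to 0.8 m from the base axis. Payload 7.3 kg.
Tool frame: the origin (TCP) lies on the centre line of the jaws, within the pads' length; the fingertips stand 11 mm ahead of it and the grasp point (between the pads) lies 8 mm behind it; z points along the fingers, y is the line along which they close (so a half turn about z gives the same grasp; the last joint's range is limited). The gripper opens to 85 mm and grips with 20 to 120 N. Pads are 22 mm wide; open, the fingers measure 114 mm over their backs; the gripper's body (76 mm by 85 mm) begins 54 mm behind the grasp point. The pads swing forward as they close: fully open they stand 13 mm farther back than shut.
Start: joints at [-1.347, 0.342, 1.524, -0, 1.275, -0.146], TCP at [0.19, -0.49, 0.242] pointing down, gripper open.
Joint ranges: [-2.53, 2.53], [-0.77, 2.02], [0.04, 2.7], [-1, 4.14], [0.28, 2.66], [-3.11, 3.11]. Speed limits (rad/s): [2.57, 2.57, 3.14, 3.14, 3.14, 3.14].

INTERFACE

Orientations are given as a rotation vector (axis times angle).
In Python, from rig import arm gives the robot as it stands.
- The arm moves only by the shell command python3 steer.py 'ROWS' [FORCE]. ROWS is a JSON list that holds a single list of rows (three levels of brackets), with 1 to 10 rows, each of 7 numbers: the finger opening in m, then dx, dy, dz in units of 20 mm, then a rotation vector rx, ry, rz in units of 0.1 rad; each row is the pose to reach, as a shift and turn from the pose commanded when the command began, along the tool's axes at that moment; what a row does not reach only later rows make up. A row lasts 1/8 s, in which the tool goes at most 0.0625 m and 0.188 rad, less where a joint would pass 70% of its speed; a pose out of reach is approached as far as the arm can. The fingers move at their own pace and stop on an object; FORCE is the grip in N (left out, the last holds). Time passes only in rows, so rows that do not move let the fingers close. It prints the time, the measured TCP pose, the force, the opening and the grip force at its end. Input that does not fit is refused with a message, and nothing moves.
- arm.get_obs(): the state, without advancing time (a new reading comes with each control period).
- arm.grab_frame(name): name is "scene" or "side" or "wrist"; returns the picture (400x640x3 uint8, blue, green, red); there is no depth.
- arm.camera_info(name): a dict with "vfov" (degrees; the focal length in pixels is half the picture's height over the tangent of half this angle, whatever the lens; pixels are square), "cx", "cy" (the principal point, pixels), "D" ([k1, k2, p1, p2, k3] as OpenCV has them; the pictures are not rectified), "R" (3x3) and "t" (3): a world point X has camera coordinates R X + t. Camera axes: x right, y down, z forward; pixel columns grow to the right and rows downward; lengths in m; the calibration is good to about 2 mm. A picture is of the moment at which its call begins: read the wrist's pose just before it. camera_info takes no time and is no camera call; for the wrist camera it gives the pose at the moment of the call.
- arm.close_job(): hands the job in; it is judged then, once.
The state is a dict: "t": time; "joint_positions": joint angles; "qvel": joint speeds; "effort": joint torques, N m; "position": TCP position; "tcp_rot": TCP orientation; "contact_force": force on the tool from outside, world axes, zero at the start; "wrist_torque": the same for the moment, N m; "gripper_width": finger opening in m; "grip_force": force on a finger pad.
Only numpy, scipy, OpenCV 4.12 (cv2) and the standard library are available. Lean on these libraries where they do the work, as an engineer would, in place of code of your own. Each camera call takes 0.05 s, during which the arm holds its last target. There are 200 camera calls.

## Working session

There is one attempt and no reset: what is moved stays moved. The work goes in short steps, Python scripts to look and compute and a shell command to move; the robot and the scene stay as the last step left them, time stands still between calls to the robot, and variables do not carry over. Pictures are saved under pics/ and viewed, at most 18 in all, crops included, and the job is handed in when it is done.

```bash
ls; mkdir -p pics; python3 - <<'E'
from rig import arm
import cv2, numpy as np
print(arm.get_obs())
for n in("scene","side","wrist"):
    print(n,arm.camera_info(n)); cv2.imwrite(f"pics/{n}0.png",arm.grab_frame(n))
E
```

```text
pics
rig.py
steer.py
{'t': 0.0, 'joint_positions': array([-1.34698575e+00,  3.42730834e-01,  1.52501017e+00,  2.71436953e-06,
        1.27540787e+00, -1.45992970e-01]), 'qvel': array([-5.13011543e-04, -2.06936080e-04, -1.12398342e-03, -5.09330628e-04,
        9.26809198e-05, -2.78754554e-04]), 'effort': array([ 1.42914560e-03, -4.33676505e+01, -2.46009564e+01, -2.50013966e-05,
        7.94343534e-03,  5.15674159e-06]), 'position': array([ 0.18969093, -0.48912188,  0.24162413]), 'tcp_rot': array([-3.08651364e+00, -5.77294619e-01,  9.09689501e-05]), 'contact_force': array([0.06649023, 0.60401658, 0.07207063]), 'wrist_torque': array([ 0.06721803, -0.01171843, -0.03989397]), 'grip_force': 0.0, 'gripper_width': 0.0851474674416407}
scene {'vfov': 55.97831799930385, 'cx': 312.72597832160903, 'cy': 200.42145318782673, 'D': array([-0.04313545,  0.        ,  0.        ,  0.        ,  0.        ]), 'R': array([[-0.74019215,  0.67237452,  0.00530015],
       [ 0.54033644,  0.5994908 , -0.59046364],
       [-0.4001901 , -0.43419268, -0.80704684]]), 't': array([ 0.35131008, -0.26106369,  1.34491057])}
side {'vfov': 45.037423877346754, 'cx': 313.6785962139053, 'cy': 197.1716654361745, 'D': array([-0.01847032,  0.        ,  0.        ,  0.        ,  0.        ]), 'R': array([[-9.90998954e-01, -1.33868743e-01, -4.81576029e-04],
       [-8.61337139e-02,  6.40373296e-01, -7.63218858e-01],
       [ 1.02479538e-01, -7.56307611e-01, -6.46139878e-01]]), 't': array([0.54059675, 0.07532491, 1.08559857])}
wrist {'vfov': 62.898721712530126, 'cx': 319.89783498510343, 'cy': 196.3086988351023, 'D': array([-0.0451712,  0.       ,  0.       ,  0.       ,  0.       ]), 'R': array([[ 0.36141719, -0.93240207, -0.00199747],
       [-0.8810918 , -0.34222764,  0.32643144],
       [-0.30504894, -0.11621797, -0.94521877]]), 't': array([-0.52465485, -0.04238395,  0.38211457])}
```
View pics/scene0.png

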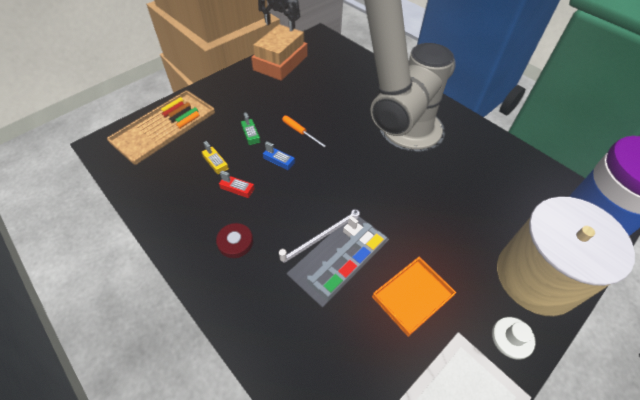

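View pics/side0.png

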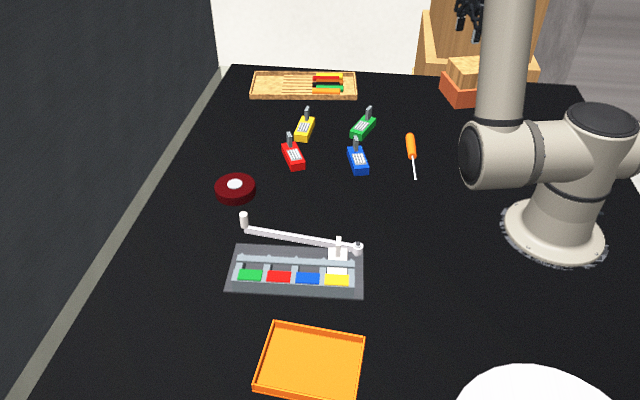

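The scene view shows tags green (334,284), red (348,269), blue (361,255), yellow (376,241). The keeper knob is at (283,256) and the hinge at (355,213), so the bar is slightly open. There is one white empty in the yellow bay. Four cassettes lie at green (250,130), yellow (214,158), blue (279,157) and red (236,185). The tray is at (414,296). The box of tools at the top left has similar colours and must be masked out.

```bash
cat > h.py <<'E'
from rig import arm
import cv2, numpy as np
from scipy.spatial.transform import Rotation as Rn
def K(c): f=200/np.tan(np.radians(c["vfov"]/2)); return np.array([[f,0,c["cx"]],[0,f,c["cy"]],[0,0,1]])
def rays(c,uv):
    n=cv2.undistortPoints(np.array(uv,float).reshape(-1,1,2),K(c),c["D"]).reshape(-1,2)
    d=np.c_[n,np.ones(len(n))]@c["R"]; return -c["R"].T@c["t"],d
def cast(c,uv,z):
    o,d=rays(c,uv); return o+d*((z-o[2])/d[:,2])[:,None]
def tri(c1,u1,c2,u2):
    A=[];b=[]
    for c,u in((c1,u1),(c2,u2)):
        o,d=rays(c,[u]); d=d[0]/np.linalg.norm(d[0]); P=np.eye(3)-np.outer(d,d); A.append(P); b.append(P@o)
    return np.linalg.lstsq(np.vstack(A),np.hstack(b),rcond=None)[0]
def project(c,X):
    return cv2.projectPoints(np.array(X,float).reshape(-1,1,3),cv2.Rodrigues(c["R"])[0],c["t"],K(c),c["D"])[0].reshape(-1,2)
H=dict(red=[(0,6),(174,180)],orange=[(9,20)],yellow=[(22,34)],green=[(50,85)],blue=[(100,130)])
def mask(im,col,s=120,v=70):
    h=cv2.cvtColor(im,cv2.COLOR_BGR2HSV); m=0
    for a,b in H[col]: m=m|cv2.inRange(h,(a,s,v),(b,255,255))
    return m
def blobs(m,amin=30):
    cs,_=cv2.findContours(m,cv2.RETR_EXTERNAL,cv2.CHAIN_APPROX_NONE); out=[]
    for k in cs:
        if cv2.contourArea(k)>=amin:
            M=cv2.moments(k); out.append((cv2.contourArea(k),M["m10"]/M["m00"],M["m01"]/M["m00"],k))
    return sorted(out,key=lambda q:-q[0])
def shot(n,tag=None):
    c=arm.camera_info(n); im=arm.grab_frame(n)
    if tag: cv2.imwrite(f"pics/{tag}.png",im)
    return c,im
def tool():
    o=arm.get_obs(); return o["position"],Rn.from_rotvec(o["tcp_rot"])
def go(p,yaw=None):
    """tool-axis shift and turn to world TCP p with tool pointing down, tool y axis along world angle yaw (mod pi)"""
    x,R=tool(); d=R.inv().apply(np.array(p)-x); r=None
    if yaw is not None:
        best=None
        for k in(0,np.pi):
            y=np.array([np.cos(yaw+k),np.sin(yaw+k),0]); z=np.array([0,0,-1.]); T=Rn.from_matrix(np.c_[np.cross(y,z),y,z])
            r=(R.inv()*T).as_rotvec()
            if best is None or np.linalg.norm(r)<np.linalg.norm(best): best=r
        r=best
    print("shift",d.round(4),"turn",None if r is None else r.round(4)); return d,r
E
python3 - <<'E'
from h import *
cs=arm.camera_info("scene"); cd=arm.camera_info("side")
ims={n:cv2.imread(f"pics/{n}0.png") for n in("scene","side")}
for col in H:
  for n,c in(("scene",cs),("side",cd)):
    for a,u,v,k in blobs(mask(ims[n],col),25)[:4]:
      z=0.024 if col=="orange" else (0.041 if (n=="scene" and v>220) or (n=="side" and v>260) else .02)
      print(col,n,int(a),round(u),round(v),cast(c,[(u,v)],z)[0].round(3))
print("knob",tri(cs,(283.5,254),cd,(243.5,218)).round(3),"hinge",tri(cs,(355,213),cd,(358,247)).round(3))
E
```

```text
red scene 902 234 240 [ 0.747 -0.02   0.041]
red scene 428 237 186 [ 0.625 -0.18   0.02 ]
red scene 144 347 268 [0.578 0.247 0.041]
red scene 53 172 109 [ 0.593 -0.639  0.02 ]
red side 889 233 187 [ 0.748 -0.033  0.02 ]
red side 475 293 157 [ 0.624 -0.176  0.02 ]
red side 237 278 276 [0.581 0.247 0.041]
red side 54 325 77 [ 0.595 -0.644  0.02 ]
orange scene 3519 413 295 [0.502 0.408 0.024]
orange scene 836 279 63 [ 0.124 -0.59   0.024]
orange scene 220 175 109 [ 0.584 -0.627  0.024]
orange scene 181 293 124 [ 0.318 -0.275  0.024]
orange side 6958 308 362 [0.5   0.412 0.024]
orange side 3328 448 51 [ 0.169 -0.911  0.024]
orange side 854 305 89 [ 0.648 -0.548  0.024]
orange side 355 538 21 [-0.23  -1.27   0.024]
yellow scene 340 215 160 [ 0.615 -0.317  0.02 ]
yellow scene 122 375 241 [0.466 0.241 0.041]
yellow scene 61 172 104 [ 0.578 -0.667  0.02 ]
yellow side 339 303 130 [ 0.617 -0.311  0.02 ]
yellow side 224 336 279 [0.469 0.241 0.041]
yellow side 59 330 74 [ 0.579 -0.668  0.02 ]
green scene 144 333 283 [0.634 0.251 0.041]
green scene 133 251 134 [ 0.456 -0.339  0.02 ]
green scene 54 186 114 [ 0.57 -0.58  0.02]
green side 355 362 127 [ 0.452 -0.345  0.02 ]
green side 219 250 274 [0.637 0.251 0.041]
green side 58 330 86 [ 0.57  -0.582  0.02 ]
blue scene 9640 486 44 [-0.656 -0.106  0.02 ]
blue scene 966 609 206 [-0.174  0.638  0.02 ]
blue scene 369 279 158 [ 0.455 -0.184  0.02 ]
blue scene 135 361 254 [0.523 0.244 0.041]
blue side 468 358 161 [ 0.454 -0.179  0.02 ]
blue side 236 307 278 [0.525 0.244 0.041]
knob [0.681 0.114 0.06 ] hinge [0.433 0.136 0.028]
```

View pics/wrist0.png

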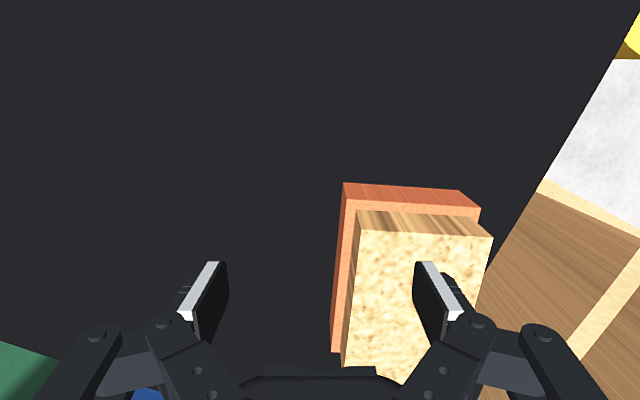

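The wrist view only shows the empty start area, and its image up is tool +x. I'll move over the cassettes and measure them with the wrist camera on the way to the keeper.

```bash
sed -i 's/for k in(0,np.pi):/for k in(0,) if fixed else (0,np.pi):/; s/def go(p,yaw=None):/def go(p,yaw=None,fixed=True):/; s/tool y axis along world angle yaw (mod pi)/tool x axis along world angle yaw/; s/y=np.array(\[np.cos(yaw+k),np.sin(yaw+k),0\])/y=np.array([np.sin(yaw+k),-np.cos(yaw+k),0])/' h.py; python3 -c "
from h import *
go((.53,-.26,.31),1.6)"
```

```text
shift [ 0.4001 -0.0908 -0.068 ] turn [-9.0000e-04 -9.0000e-04 -1.2302e+00]
```

Careful with the scale: shifts go in units of 20 mm and turns go in units of 0.1 rad. That gives: 0.4 m is 20, 0.35 m is 17.5, -1.23 rad is -12.3.

```bash
python3 steer.py '[[[0.085, 3, -0.7, -0.5, 0, 0, -1.8], [0.085, 6, -1.4, -1, 0, 0, -3.6], [0.085, 9, -2.1, -1.5, 0, 0, -5.4], [0.085, 12, -2.75, -2, 0, 0, -7.2], [0.085, 15, -3.5, -2.5, 0, 0, -9], [0.085, 17.5, -4, -3, 0, 0, -10.8], [0.085, 20, -4.5, -3.4, 0, 0, -12.3], [0.085, 20, -4.5, -3.4, 0, 0, -12.3], [0.085, 20, -4.5, -3.4, 0, 0, -12.3]]]'; python3 - <<'E'
from h import *
print(arm.get_obs()["joint_positions"].round(2)); c,im=shot("wrist","w1")
for col in("red","yellow","green","blue"):
  for a,u,v,k in blobs(mask(im,col),200)[:2]:
    r=cv2.minAreaRect(k); print(col,int(a),round(u),round(v),cast(c,[(u,v)],.02)[0].round(3),r)
E
```

```text
t: 1.27
position: [0.5299, -0.261, 0.3097]
tcp_rot: [-2.189, -2.252, 0.001]
contact_force: [-0.1, 0.4, -0.3]
gripper_width: 0.0849
grip_force: 0.0
[-0.59  0.43  1.21 -0.    1.51 -0.62]
red 2608 397 92 [ 0.623 -0.183  0.02 ] ((399.0180969238281, 95.27669525146484), (84.34239196777344, 37.77412796020508), 69.86369323730469)
yellow 977 159 161 [ 0.316 -0.279  0.02 ] ((159.42239379882812, 161.01234436035156), (74.0909652709961, 15.509500503540039), 80.96051788330078)
yellow 436 346 333 [ 0.581 -0.554  0.02 ] ((346.6147766113281, 333.33660888671875), (9.855770111083984, 55.32954025268555), 86.42366790771484)
green 1896 263 212 [ 0.453 -0.349  0.02 ] ((262.3118896484375, 214.88916015625), (30.656808853149414, 71.79581451416016), 21.037511825561523)
green 432 337 344 [ 0.568 -0.577  0.02 ] ((340.0225524902344, 343.6726379394531), (12.343871116638184, 53.970787048339844), 88.8982925415039)
blue 2556 261 90 [ 0.454 -0.186  0.02 ] ((261.0, 94.49999237060547), (85.85034942626953, 35.988468170166016), 74.05460357666016)
```

View pics/w1.png

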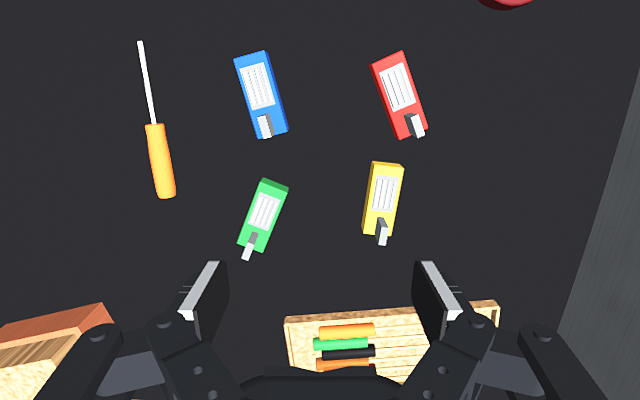

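The wrist view shows all four cassettes clearly, noses up the image: blue (261,94), red (399,95), green (262,215), yellow (383,200). Next is a look at the rack and knob from above.

```bash
cat >> h.py <<'E'
def cas(c,im,col,near=None,amin=300):
    """top-view pose of a coloured cassette: origin xy and yaw, from its label and coloured outline"""
    bl=blobs(mask(im,col),amin)
    bl=[b for b in bl if near is None or np.linalg.norm(cast(c,b[1:3],.02)[0][:2]-near)<.09]
    if not bl: return None
    b=bl[0]; hull=cv2.convexHull(b[3]); m=np.zeros(im.shape[:2],np.uint8); cv2.fillConvexPoly(m,hull,255)
    w=cv2.inRange(cv2.cvtColor(im,cv2.COLOR_BGR2HSV),(0,0,130),(180,60,255))&m
    w=cv2.morphologyEx(w,cv2.MORPH_CLOSE,np.ones((5,5)))
    P=cast(c,hull.reshape(-1,2),.026)[:,:2]
    L=cast(c,blobs(w,40)[0][3].reshape(-1,2),.026)[:,:2]
    (lc,(w_,h_),_) = r = cv2.minAreaRect((L*1000).astype(np.float32)); B=cv2.boxPoints(r)
    e=B[1]-B[0]; f=B[2]-B[1]; ax=(e if np.hypot(*e)>np.hypot(*f) else f); ax/=np.hypot(*ax); ax=ax*np.sign(ax[1])
    lc=np.array(lc)/1000; n=np.array([-ax[1],ax[0]]); s=(P-lc)@ax; l=(P-lc)@n
    print(col,"yaw",round(np.arctan2(ax[1],ax[0]),3),"label",lc.round(4),"LxW",np.round((w_,h_),1),"nose +",s.max().round(4),"tail",s.min().round(4),"lat",l.min().round(4),l.max().round(4),"fin by nose",(lc+ax*(s.max()-.084)).round(4))
E
python3 - <<'E'
from h import *
c=arm.camera_info("wrist"); im=cv2.imread("pics/w1.png")
for col in("red","yellow","green","blue"): cas(c,im,col)
go((.60,.08,.31),1.63)
E
```

```text
red yaw 2.012 label [ 0.6214 -0.1782] LxW [30.4 50.7] nose + 0.0387 tail -0.0622 lat -0.02 0.0241 fin by nose [ 0.6408 -0.2191]Traceback (most recent call last):
  File "<stdin>", line 3, in <module>
  File "h.py", line 54, in cas
    L=cast(c,blobs(w,40)[0][3].reshape(-1,2),.026)[:,:2]
             ~~~~~~~~~~~^^^
IndexError: list index out of range
```

```bash
python3 - <<'E'
from h import *
c=arm.camera_info("wrist"); im=cv2.imread("pics/w1.png")
for col,n in(("red",(.62,-.18)),("yellow",(.61,-.31)),("green",(.45,-.34)),("blue",(.45,-.18))): cas(c,im,col,np.array(n))
go((.60,.08,.31),1.63)
E
```

```text
red yaw 2.012 label [ 0.6214 -0.1782] LxW [30.4 50.7] nose + 0.0387 tail -0.0622 lat -0.02 0.0241 fin by nose [ 0.6408 -0.2191]
green yaw 1.194 label [ 0.4546 -0.3451] LxW [50.2 30.2] nose + 0.0464 tail -0.0613 lat -0.0205 0.0205 fin by nose [ 0.4407 -0.38  ]
blue yaw 1.847 label [ 0.4514 -0.1818] LxW [30.  49.8] nose + 0.0381 tail -0.0619 lat -0.0235 0.0202 fin by nose [ 0.4639 -0.2259]
shift [ 3.393e-01  7.990e-02 -2.000e-04] turn [-0.0012 -0.0003 -0.0316]
```

In the tool's units: 0.34 m is 17, 0.3 m is 15, -0.03 rad is -0.3.

```bash
python3 steer.py '[[[0.085, 3, -0.6, 0, 0, 0, -0.3], [0.085, 6, -1.2, 0, 0, 0, -0.3], [0.085, 9, -1.8, 0, 0, 0, -0.3], [0.085, 12, -2.25, 0, 0, 0, -0.3], [0.085, 15, -2.75, 0, 0, 0, -0.3], [0.085, 17, -3, 0, 0, 0, -0.3], [0.085, 17, -3, 0, 0, 0, -0.3], [0.085, 17, -3, 0, 0, 0, -0.3]]]'; python3 - <<'E'
from h import *
c,im=shot("wrist","w2")
T=[]
for col in("yellow","blue","red","green"):
  for a,u,v,k in blobs(mask(im,col),200)[:3]:
    p=cast(c,[(u,v)],.041)[0]
    r=cv2.minAreaRect((cast(c,k.reshape(-1,2),.041)[:,:2]*1000).astype(np.float32))
    print(col,int(a),round(u),round(v),p.round(4),np.round(r[0],1),np.round(r[1],1),round(r[2],1))
E
```

```text
t: 2.33
position: [0.4603, 0.0759, 0.3103]
tcp_rot: [2.156, 2.284, -0.001]
contact_force: [0.5, -0.2, 0.4]
gripper_width: 0.0852
grip_force: 0.0
yellow 263 222 349 [ 0.3243 -0.2424  0.041 ] [ 323.8 -250.2] [18.1 76.1] 3.7
yellow 259 399 362 [ 0.606  -0.2515  0.041 ] [ 609.6 -263.2] [50.5 45.9] 85.2
blue 1524 306 314 [ 0.4539 -0.166   0.041 ] [ 455.1 -172.3] [ 43.5 112.6] 15.8
blue 874 386 11 [0.5242 0.2412 0.041 ] [524.4 240.9] [45.1 22.1] 3.9
red 3276 512 237 [ 0.7327 -0.0231  0.041 ] [733.4 -26. ] [95.1 95.1] 58.3
red 878 436 11 [0.58  0.245 0.041] [580.1 244.9] [45.9 22.2] 4.4
red 569 407 316 [ 0.6056 -0.1613  0.041 ] [ 612.3 -169.9] [ 31.9 115.3] 24.0
```

View pics/w2.png

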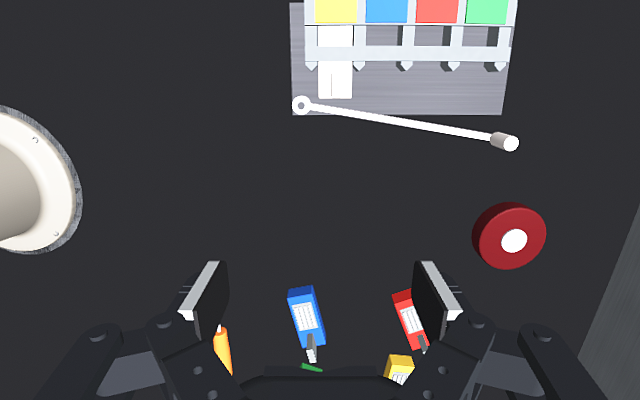

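The wrist view shows tags along the top edge, a white empty in the yellow bay only, hinge ring (301,105), knob top (511,143) and the reel at (509,236). I measure the knob and move above it.

```bash
python3 - <<'E'
from h import *
c=arm.camera_info("wrist")
print(cast(c,[(511,143)],.066).round(4),cast(c,[(301,105)],.032).round(4))
k=cast(c,[(511,143)],.066)[0]
go((k[0],k[1],.15),1.63)
E
```

```text
[[0.6833 0.1083 0.066 ]] [[0.4346 0.1337 0.032 ]]
shift [0.02   0.2244 0.1602] turn [-0.0001  0.0006 -0.0023]
```

```bash
python3 steer.py '[[[0.06, 0.25, 2.8, 1, 0, 0, 0], [0.06, 0.5, 5.5, 2.5, 0, 0, 0], [0.06, 0.75, 8.5, 4, 0, 0, 0], [0.06, 1, 11.2, 6, 0, 0, 0], [0.06, 1, 11.2, 8, 0, 0, 0], [0.06, 1, 11.2, 10, 0, 0, 0], [0.06, 1, 11.2, 12, 0, 0, 0], [0.06, 1, 11.2, 13.1, 0, 0, 0], [0.06, 1, 11.2, 13.1, 0, 0, 0], [0.06, 1, 11.2, 13.1, 0, 0, 0]]]'; python3 steer.py '[[[0, 0, 0, 0, 0, 0, 0], [0, 0, 0, 0, 0, 0, 0], [0, 0, 0, 0, 0, 0, 0], [0, 0, 0, 0, 0, 0, 0], [0, 0, 0, 0, 0, 0, 0], [0, 0, 0, 0, 0, 0, 0], [0, 0, 0, 0, 0, 0, 0]]]' 30
```

```text
t: 3.62
position: [0.6838, 0.109, 0.0494]
tcp_rot: [2.156, 2.283, 0.002]
contact_force: [-0.3, -0.1, 0.5]
gripper_width: 0.0601
grip_force: 0.0
t: 4.5
position: [0.6824, 0.1105, 0.0494]
tcp_rot: [-2.154, -2.286, 0.001]
contact_force: [-4.5, -0.4, 5.4]
gripper_width: 0.0168
grip_force: 29.5
```

In the tool's units: -0.219 m is -10.95, -0.209 m is -10.45.

```bash
python3 steer.py '[[[0, -1.2, -0.3, 0, 0, 0, 0], [0, -2.4, -0.65, 0, 0, 0, 0], [0, -4.65, -1.75, 0, 0, 0, 0], [0, -6.6, -3.3, 0, 0, 0, 0], [0, -8.25, -5.2, 0, 0, 0, 0], [0, -9.5, -7.35, 0, 0, 0, 0], [0, -10.1, -9.1, 0, 0, 0, 0], [0, -10.45, -10.95, 0, 0, 0, 0], [0, -10.45, -10.95, 0, 0, 0, 0], [0, -10.45, -10.95, 0, 0, 0, 0]]]'
```

```text
t: 5.75
position: [0.4772, -0.1156, 0.0494]
tcp_rot: [2.151, 2.281, -0.002]
contact_force: [1.8, -13.2, 0.8]
gripper_width: 0.0171
grip_force: 30.2
```

```bash
python3 steer.py '[[[0.06, 0, 0, 0, 0, 0, 0], [0.06, 0, 0, 0, 0, 0, 0], [0.06, 0, 0, 0, 0, 0, 0], [0.06, 0, 0, -3, 0, 0, 0], [0.06, 0, 0, -6, 0, 0, 0], [0.06, 2.5, 0.75, -7.5, 0, 0, 0], [0.06, 5, 1.5, -9, 0, 0, 0], [0.06, 7.5, 2.25, -10.5, 0, 0, 0], [0.06, 10, 3, -11.5, 0, 0, 0], [0.06, 12, 3.85, -11.5, 0, 0, 0]]]' 30;  python3 steer.py '[[[0.06, 0, 0, 0, 0, 0, 0], [0.06, 0, 0, 0, 0, 0, 0]]]'; cat > rack.py <<'E'
from h import *
import sys
c,im=shot("wrist",sys.argv[1]); A=[];B=[]
for i,col in enumerate(("yellow","blue","red","green")):
  for a,u,v,k in blobs(mask(im,col),800):
    r=cv2.minAreaRect((cast(c,k.reshape(-1,2),.041)[:,:2]*1000).astype(np.float32))
    if abs(max(r[1])-46)<6 and abs(min(r[1])-26)<6: print(col,np.round(r[0],1),np.round(r[1],1)); A.append((r[0][0]/1e3,r[0][1]/1e3)); B.append(.084-.056*i)
A=np.array(A);B=np.array(B); p=np.polyfit(B,A,1); th=np.arctan2(p[0][1],p[0][0])-np.pi/2; x=np.array([np.cos(th),np.sin(th)])
print("scale",np.hypot(*p[0]),"yaw",th%(2*np.pi),"origin",p[1]-.057*x)
E
python3 rack.py w3
```

```text
t: 7.0
position: [0.5397, 0.1352, 0.2802]
tcp_rot: [2.152, 2.286, 0.004]
contact_force: [0.4, 0.2, -0.2]
gripper_width: 0.0601
grip_force: 0.0
t: 7.25
position: [0.5387, 0.1326, 0.2777]
tcp_rot: [-2.154, -2.286, 0.002]
contact_force: [0.1, -0.8, 0.5]
gripper_width: 0.0602
grip_force: 0.0
blue [524.3 243.2] [45.1 24.5]
red [580.  246.7] [45.  24.6]
scale 0.9959767213281366 yaw 1.633005095932905 origin [0.55568848 0.1880552 ]
```

View pics/w3.png

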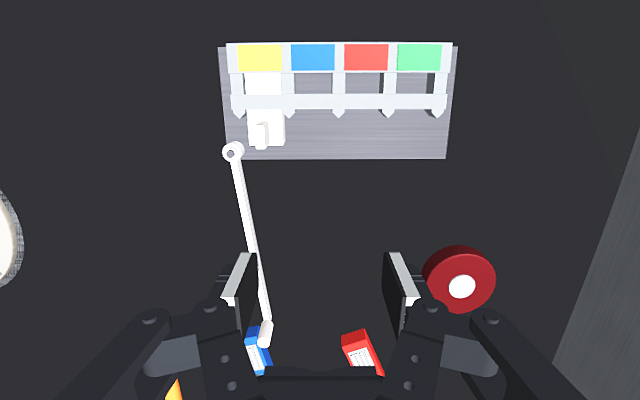

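The wrist view shows the bar wide open (hinge (233,152), knob (265,330)) and the rack clear. The empty's fin is at (262,133) in the yellow bay, and the other bays are empty.

```bash
cat >> h.py <<'E'
RO=np.array([.5557,.1881]); RY=1.633
def rw(x,y):
    ex=np.array([np.cos(RY),np.sin(RY)]); return RO+x*ex+y*np.array([-ex[1],ex[0]])
E
python3 - <<'E'
from h import *
c=arm.camera_info("wrist")
p=rw(-.022,.084); print("fin pred",p.round(4),project(c,[(*p,.066)]).round(0)); print("knob/hinge",cast(c,[(265,324)],.066).round(3),cast(c,[(233,152)],.034).round(4))
for n in("scene","side"):
  cc=arm.camera_info(n); b=blobs(mask(cv2.imread(f"pics/{n}0.png"),"orange"),2000)[0]
  P=cast(cc,b[3].reshape(-1,2),.024)[:,:2]; r=cv2.minAreaRect((P*1000).astype(np.float32)); print(n,r,cv2.boxPoints(r).round())
go((*p,.13),RY)
E
```

```text
fin pred [0.4732 0.1609] [[259. 135.]]
knob/hinge [[ 0.48  -0.082  0.066]] [[0.4372 0.1348 0.034 ]]
scene ((497.0655212402344, 405.6285400390625), (135.66909790039062, 183.52102661132812), 85.5320816040039) [[400. 345.]
 [583. 331.]
 [594. 466.]
 [411. 480.]]
side ((496.8761901855469, 410.50445556640625), (142.49594116210938, 170.0231475830078), 85.51602172851562) [[407. 346.]
 [576. 333.]
 [587. 475.]
 [418. 488.]]
shift [ 0.0327 -0.0635  0.1479] turn [-0.0013  0.0005 -0.0036]
```

In the tool's units: 0.228 m is 11.4, 0.21 m is 10.5.

```bash
python3 steer.py '[[[0.045, 0.8, -1.6, 2.5, 0, 0, 0], [0.045, 1.65, -3.1, 5, 0, 0, 0], [0.045, 1.65, -3.1, 7.4, 0, 0, 0], [0.045, 1.65, -3.1, 9, 0, 0, 0], [0.045, 1.65, -3.1, 10.5, 0, 0, 0], [0.045, 1.65, -3.1, 11.4, 0, 0, 0], [0.045, 1.65, -3.1, 11.4, 0, 0, 0], [0.045, 1.65, -3.1, 11.4, 0, 0, 0]]]'; python3 steer.py '[[[0, 0, 0, 0, 0, 0, 0], [0, 0, 0, 0, 0, 0, 0], [0, 0, 0, 0, 0, 0, 0], [0, 0, 0, 0, 0, 0, 0], [0, 0, 0, 0, 0, 0, 0], [0, 0, 0, 0, 0, 0, 0]]]' 60
```

```text
t: 8.3
position: [0.4759, 0.1616, 0.0511]
tcp_rot: [2.156, 2.284, 0.001]
contact_force: [0.6, -0.1, 0.4]
gripper_width: 0.0452
grip_force: 0.0
t: 9.05
position: [0.4746, 0.162, 0.0505]
tcp_rot: [-2.154, -2.286, 0.002]
contact_force: [-5.4, -2.2, 6.2]
gripper_width: 0.0089
grip_force: 62.0
```

In the tool's units: -0.08 m is -4, -0.1 m is -5.

```bash
python3 steer.py '[[[0, -1, 0, 0, 0, 0, 0], [0, -2, 0, 0, 0, 0, 0], [0, -3, 0, 0, 0, 0, 0], [0, -4, 0, 0, 0, 0, 0], [0, -4, 0, 0, 0, 0, 0], [0, -4, 0, -2, 0, 0, 0], [0, -4, 0, -4, 0, 0, 0], [0, -4, 0, -5, 0, 0, 0], [0, -4, 0, -5, 0, 0, 0]]]'; python3 -c "
from h import *
p=np.array((.498,.409))+.034*np.array((np.cos(.076),-np.sin(.076))); print(p); go((*p,.15),3.066)"
```

```text
t: 10.18
position: [0.4812, 0.083, 0.1515]
tcp_rot: [2.152, 2.285, 0.005]
contact_force: [-0.4, 0.1, -1.3]
gripper_width: 0.009
grip_force: 61.0
[0.53190186 0.40641849]
shift [0.3199 0.0699 0.0018] turn [ 0.0033  0.0029 -1.4357]
```

In the tool's units: 0.15 m is 7.5, 0.32 m is 16, -1.435 rad is -14.35.

```bash
python3 steer.py '[[[0, 2.5, 0.5, 0, 0, 0, -1.8], [0, 5, 1, 0, 0, 0, -3.6], [0, 7.5, 1.5, 0, 0, 0, -5.4], [0, 10, 2.25, 0, 0, 0, -7.2], [0, 12.5, 3, 0, 0, 0, -9], [0, 15, 3.5, 0, 0, 0, -10.8], [0, 16, 3.5, 0, 0, 0, -12.6], [0, 16, 3.5, 0, 0, 0, -14.35], [0, 16, 3.5, 2, 0, 0, -14.35], [0, 16, 3.5, 2, 0, 0, -14.35]]]'; python3 steer.py '[[[0, 0, 0, 1.5, 0, 0, 0], [0, 0, 0, 2.5, 0, 0, 0], [0, 0, 0, 2.9, 0, 0, 0], [0, 0, 0, 2.9, 0, 0, 0], [0, 0, 0, 2.9, 0, 0, 0]]]'; python3 -c "
from h import *
c,im=shot('side','s1')"
```

```text
t: 11.42
position: [0.5283, 0.4048, 0.1051]
tcp_rot: [-0.12, -3.131, 0.008]
contact_force: [0.4, 0.1, -1.5]
gripper_width: 0.0088
grip_force: 63.6
t: 12.05
position: [0.5317, 0.4062, 0.0535]
tcp_rot: [0.121, 3.138, 0.002]
contact_force: [-0.1, -1.2, -1.4]
gripper_width: 0.009
grip_force: 63.7
```

View pics/s1.png

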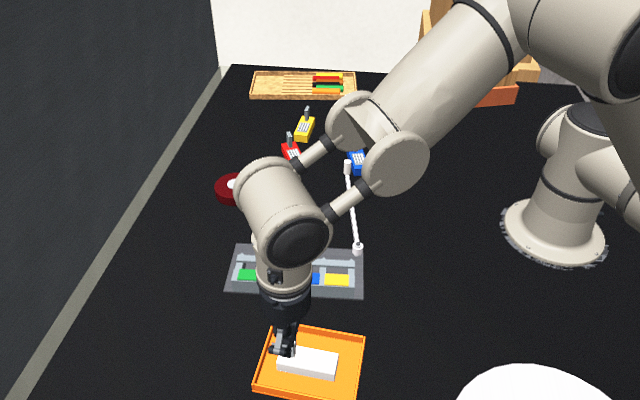

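The side view shows the empty flat in the tray at (306,362). Release, lift, and travel to blue.

```bash
python3 steer.py '[[[0.045, 0, 0, 0, 0, 0, 0], [0.045, 0, 0, 0, 0, 0, 0], [0.045, 0, 0, 0, 0, 0, 0], [0.045, 0, 0, -2.5, 0, 0, 0], [0.045, 0, 0, -5.5, 0, 0, 0], [0.045, 0, 0, -8.5, 0, 0, 0], [0.045, 0, 0, -10, 0, 0, 0], [0.045, 0, 0, -10, 0, 0, 0]]]' 60; python3 -c "
from h import *
go((.4638,-.2256,.25),1.847)"
```

```text
t: 13.1
position: [0.532, 0.4064, 0.2556]
tcp_rot: [0.12, 3.134, 0.005]
contact_force: [0.8, -1.1, -0.6]
gripper_width: 0.0448
grip_force: 0.0
shift [ 0.0195 -0.6354  0.0032] turn [0.0063 0.0024 1.2178]
```

```bash
python3 steer.py '[[[0.045, 0, -3, 0, 0, 0, 1.7], [0.045, 0, -6, 0, 0, 0, 3.4], [0.045, 0.25, -9, 0, 0, 0, 5.1], [0.045, 0.25, -12, 0, 0, 0, 6.8], [0.045, 0.5, -15, 0, 0, 0, 8.5], [0.045, 0.5, -18, 0, 0, 0, 10.2], [0.045, 0.75, -21, 0, 0, 0, 12.18], [0.045, 0.75, -24, 0, 0, 0, 12.18], [0.045, 1, -27, 0, 0, 0, 12.18], [0.045, 1, -30, 0, 0, 0, 12.18]]]'; python3 steer.py '[[[0.045, 1.5, 0.75, 0, 0, 0, 0], [0.045, 1.5, 0.75, 0, 0, 0, 0], [0.045, 1.5, 0.75, 0, 0, 0, 0]]]'; python3 - <<'E'
from h import *
c,im=shot("wrist","w4")
for col,n in(("red",(.62,-.18)),("yellow",(.61,-.31)),("green",(.45,-.34)),("blue",(.45,-.18))): 
  try: cas(c,im,col,np.array(n))
  except Exception as e: print(col,e)
E
```

```text
t: 14.35
position: [0.4638, -0.1923, 0.2508]
tcp_rot: [-1.893, -2.504, 0.0]
contact_force: [1.0, -0.0, -0.1]
gripper_width: 0.0448
grip_force: 0.0
t: 14.72
position: [0.471, -0.1575, 0.2513]
tcp_rot: [-1.892, -2.506, 0.001]
contact_force: [0.3, 0.2, 1.3]
gripper_width: 0.0452
grip_force: 0.0
red yaw 2.002 label [ 0.6221 -0.1778] LxW [31.4 51.9] nose + 0.0467 tail -0.062 lat -0.0201 0.027 fin by nose [ 0.6377 -0.2118]
```

View pics/w4.png

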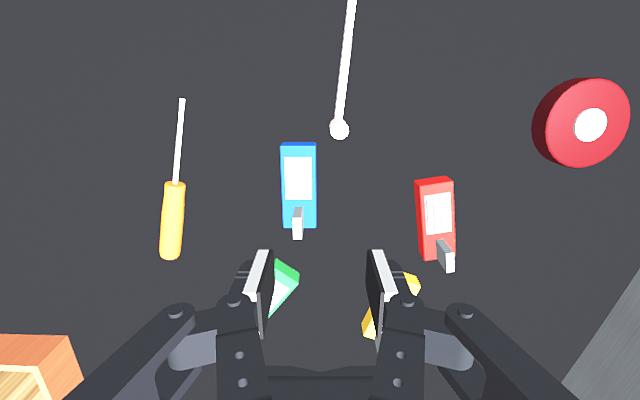

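Blue is at (298,187) with its fin top at (297,222). The knob (339,128) is clear of it, and red is at (436,215). The lighting shifts blue's hue, so I widen the mask.

```bash
sed -i 's/blue=\[(100,130)\]/blue=[(90,130)]/' h.py; python3 - <<'E'
from h import *
c=arm.camera_info("wrist"); im=cv2.imread("pics/w4.png")
cas(c,im,"blue",np.array((.45,-.18)))
print(cast(c,[(297,208)],.062))
go((.4638,-.2256,.12),1.847)
E
```

```text
blue yaw 1.839 label [ 0.4518 -0.1818] LxW [30.7 49.8] nose + 0.0417 tail -0.0618 lat -0.0213 0.02 fin by nose [ 0.463  -0.2226]
[[ 0.45913493 -0.20270873  0.062     ]]
shift [-0.0635 -0.0256  0.1316] turn [-0.0011 -0.0005  0.001 ]
```

In the tool's units: -0.026 m is -1.3, 0.205 m is 10.25.

```bash
python3 steer.py '[[[0.045, -1.5, -0.65, 2, 0, 0, 0], [0.045, -3.175, -1.3, 4, 0, 0, 0], [0.045, -3.175, -1.3, 6.5, 0, 0, 0], [0.045, -3.175, -1.3, 8.5, 0, 0, 0], [0.045, -3.175, -1.3, 10.25, 0, 0, 0], [0.045, -3.175, -1.3, 10.25, 0, 0, 0], [0.045, -3.175, -1.3, 10.25, 0, 0, 0]]]'; python3 steer.py '[[[0, 0, 0, 0, 0, 0, 0], [0, 0, 0, 0, 0, 0, 0], [0, 0, 0, 0, 0, 0, 0], [0, 0, 0, 0, 0, 0, 0], [0, 0, 0, 0, 0, 0, 0], [0, 0, 0, -2.5, 0, 0, 0], [0, 0, 0, -5, 0, 0, 0], [0, 0, 0, -5, 0, 0, 0]]]' 60; python3 -c "
from h import *
p=rw(-.022-.08,.028); go((*p,.15),RY)"
```

```text
t: 15.65
position: [0.4645, -0.2263, 0.0483]
tcp_rot: [1.893, 2.505, -0.0]
contact_force: [-0.1, -0.4, -0.5]
gripper_width: 0.0452
grip_force: 0.0
t: 16.65
position: [0.4656, -0.2274, 0.1513]
tcp_rot: [1.889, 2.499, 0.0]
contact_force: [0.2, -0.4, -1.8]
gripper_width: 0.0091
grip_force: 59.3
shift [2.814e-01 1.509e-01 2.000e-04] turn [0.0062 0.0062 0.214 ]
```

Careful with the scale: shifts go in units of 20 mm and turns go in units of 0.1 rad. That gives: 0.151 m is 7.55, 0.1 m is 5, 0.214 rad is 2.14.

```bash
python3 steer.py '[[[0, 2.5, 1.4, 0, 0, 0, 1], [0, 5, 2.75, 0, 0, 0, 2.14], [0, 7.5, 4.1, 0, 0, 0, 2.14], [0, 10, 5.5, 0, 0, 0, 2.14], [0, 12.5, 6.75, 0, 0, 0, 2.14], [0, 14, 7.55, 0, 0, 0, 2.14], [0, 14, 7.55, 0, 0, 0, 2.14], [0, 14, 7.55, 2.5, 0, 0, 2.14], [0, 14, 7.55, 4, 0, 0, 2.14], [0, 14, 7.55, 4, 0, 0, 2.14]]]'; python3 - <<'E'
from h import *
p=rw(-.102,.028); go((*p,.0535),RY); c,im=shot("wrist","w5")
E
```

```text
t: 17.9
position: [0.5303, 0.0834, 0.0646]
tcp_rot: [-2.149, -2.285, 0.008]
contact_force: [0.0, -0.4, -1.5]
gripper_width: 0.009
grip_force: 59.2
shift [0.0009 0.004  0.0111] turn [-0.0069  0.     -0.0011]
```

View pics/w5.png

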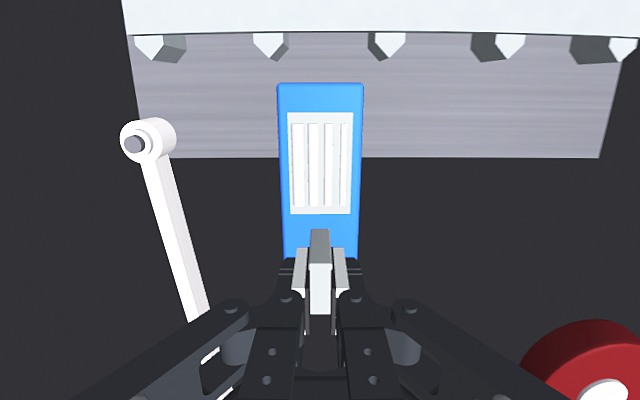

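The wrist view shows blue held straight at (320,170), about 4 mm left of the bay centre between wall tips (271,45) and (388,45), which matches the computed correction.

In the tool's units: 0.07 m is 3.5, 0.011 m is 0.55.

```bash
python3 steer.py '[[[0, 0, 0.2, 0.55, 0, 0, 0], [0, 0, 0.2, 0.55, 0, 0, 0], [0, 0, 0.2, 0.55, 0, 0, 0], [0, 0.75, 0.2, 0.55, 0, 0, 0], [0, 1.5, 0.2, 0.55, 0, 0, 0], [0, 2.25, 0.2, 0.55, 0, 0, 0], [0, 3, 0.2, 0.55, 0, 0, 0], [0, 3.5, 0.2, 0.55, 0, 0, 0], [0, 3.5, 0.2, 0.55, 0, 0, 0]]]'; python3 - <<'E'
from h import *
p=rw(-.022,.028); go((*p,.0535),RY)
E
```

```text
t: 19.08
position: [0.5311, 0.1562, 0.0554]
tcp_rot: [-2.149, -2.288, 0.002]
contact_force: [-4.4, 5.4, -9.8]
gripper_width: 0.0089
grip_force: 58.5
shift [ 0.0083 -0.0014  0.0019] turn [-0.0025 -0.0011  0.0008]
```

In the tool's units: 0.011 m is 0.55, 0.009 m is 0.45.

```bash
python3 steer.py '[[[0, 0.25, 0, -0.05, 0, 0, 0], [0, 0.45, 0, -0.05, 0, 0, 0], [0, 0.55, 0, -0.05, 0, 0, 0], [0, 0.55, 0, -0.05, 0, 0, 0]]]'; python3 - <<'E'
from h import *
p=rw(-.022,.028); go((*p,.0535),RY)
E
```

```text
t: 19.58
position: [0.5308, 0.1589, 0.0565]
tcp_rot: [2.148, 2.287, -0.016]
contact_force: [-3.7, -32.3, -5.1]
gripper_width: 0.0088
grip_force: 59.1
shift [ 0.0056 -0.0013  0.003 ] turn [-0.0049  0.0097  0.0007]
```

```bash
python3 steer.py '[[[0, 0, 0, 0.05, 0, 0, 0], [0.045, 0, 0, 0.05, 0, 0, 0], [0.045, 0, 0, 0.05, 0, 0, 0], [0.045, 0, 0, 0.05, 0, 0, 0], [0.045, -0.5, 0, -2.5, 0, 0, 0], [0.045, -1, 0, -5, 0, 0, 0], [0.045, -2, 0, -8, 0, 0, 0], [0.045, -3, 0, -10, 0, 0, 0], [0.045, -3, 0, -10, 0, 0, 0]]]'; cat > tail.py <<'E'
from h import *
import sys
c,im=shot("wrist",sys.argv[1]); col=sys.argv[2]; y=float(sys.argv[3])
ex=np.array([np.cos(RY),np.sin(RY)]); E=np.c_[ex,[-ex[1],ex[0]]]
h=blobs(mask(im,col),300)
for b in h:
  P=(cast(c,b[3].reshape(-1,2),.030)[:,:2]-RO)@E
  if abs(P[:,1].mean()-y)<.03 and P[:,0].mean()<.03: print(col,"tail x",P[:,0].min().round(4),np.percentile(P[:,0],3).round(4),"max",P[:,0].max().round(4),"y",P[:,1].min().round(4),P[:,1].max().round(4))
px=project(c,[(*rw(x,y),.03) for x in(-.038,-.048)]).round(0); print("expected tail px",px.tolist())
E
python3 tail.py w6 blue .028; python3 rack.py w6b
```

```text
t: 20.7
position: [0.5373, 0.1052, 0.2614]
tcp_rot: [2.148, 2.284, 0.01]
contact_force: [0.2, 0.6, -0.0]
gripper_width: 0.0451
grip_force: 0.0
blue tail x -0.0449 -0.0449 max 0.0034 y 0.0071 0.0469
expected tail px [[314.0, 123.0], [314.0, 132.0]]
blue [523.9 243.1] [45.3 25. ]
red [579.6 246.7] [45.4 25.1]
scale 0.9980582245897632 yaw 1.6360753300242301 origin [0.55547278 0.18804743]
```

View pics/w6.png

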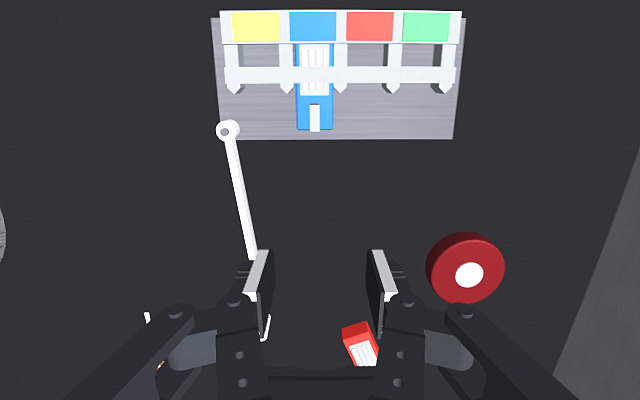

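The wrist view shows blue in its bay but with the tail at row 130 against 123 expected, so it is about 7 mm short: it probably caught high because I had not let the arm settle. I'll push it home with closed fingers behind the fin.

```bash
python3 steer.py '[[[0, 0, 0, 0, 0, 0, 0], [0, 0, 0, 0, 0, 0, 0], [0, 0, 0, 0, 0, 0, 0]]]';python3 - <<'E'
from h import *
p=rw(-.078,.028); go((*p,.047),RY)
E
```

```text
t: 21.18
position: [0.5352, 0.1059, 0.2566]
tcp_rot: [-2.15, -2.289, 0.002]
contact_force: [-0.3, -0.9, -0.4]
gripper_width: 0.0001
grip_force: 0.0
shift [ 0.0027 -0.0021  0.2096] turn [-0.0013  0.      0.0003]
```

In the tool's units: 0.21 m is 10.5, 0.19 m is 9.5.

```bash
python3 steer.py '[[[0, 0, -0.1, 2.5, 0, 0, 0], [0, 0, -0.1, 5, 0, 0, 0], [0, 0, -0.1, 7.5, 0, 0, 0], [0, 0, -0.1, 9.5, 0, 0, 0], [0, 0, -0.1, 10.5, 0, 0, 0], [0, 0, -0.1, 10.5, 0, 0, 0], [0, 0, -0.1, 10.5, 0, 0, 0], [0, 0.75, -0.1, 10.5, 0, 0, 0], [0, 1.1, -0.1, 10.5, 0, 0, 0]]]'; python3 steer.py '[[[0, 0.15, 0, 0, 0, 0, 0], [0, 0.3, 0, 0, 0, 0, 0], [0, 0.45, 0, 0, 0, 0, 0], [0, 0.45, 0, 0, 0, 0, 0]]]';  python3 -c "
from h import *
print((tool()[0][:2]-RO)@np.c_[[np.cos(RY),np.sin(RY)],[-np.sin(RY),np.cos(RY)]])"
```

```text
t: 22.3
position: [0.5323, 0.1287, 0.0482]
tcp_rot: [2.15, 2.289, 0.002]
contact_force: [0.2, -1.0, -0.4]
gripper_width: 0.0001
grip_force: 0.0
t: 22.8
position: [0.5316, 0.1365, 0.0473]
tcp_rot: [2.152, 2.289, 0.0]
contact_force: [0.0, -1.0, -1.4]
gripper_width: 0.0
grip_force: 0.2
[-0.05000503  0.02730959]
```

Contact hasn't firmed up yet, so I continue pushing.

In the tool's units: 0.007 m is 0.35, 0.005 m is 0.25.

```bash
python3 steer.py '[[[0, 0.15, 0, 0, 0, 0, 0], [0, 0.25, 0, 0, 0, 0, 0], [0, 0.35, 0, 0, 0, 0, 0], [0, 0.35, 0, 0, 0, 0, 0]]]';  python3 -c "
from h import *
print((tool()[0][:2]-RO)@np.c_[[np.cos(RY),np.sin(RY)],[-np.sin(RY),np.cos(RY)]])"
```

```text
t: 23.3
position: [0.5313, 0.1406, 0.0475]
tcp_rot: [2.149, 2.288, -0.005]
contact_force: [0.2, -17.0, 3.4]
gripper_width: -0.0001
grip_force: 8.4
[-0.04590052  0.02734896]
```

```bash
python3 steer.py '[[[0, -1, 0, 0, 0, 0, 0], [0.045, -1.25, 0, -2.5, 0, 0, 0], [0.045, -1.5, 0, -5, 0, 0, 0], [0.045, -2, 0, -8, 0, 0, 0], [0.045, -2, 0, -10.5, 0, 0, 0], [0.045, -2, 0, -10.5, 0, 0, 0], [0.045, -2, 0, -10.5, 0, 0, 0]]]'; python3 tail.py w7 blue .028; python3 - <<'E'
from h import *
ax=np.array((np.cos(2.007),np.sin(2.007))); p=np.array((.6218,-.178))-.0457*ax; print(p); go((*p,.24),2.007)
E
```

```text
t: 24.18
position: [0.533, 0.1034, 0.2564]
tcp_rot: [-2.151, -2.288, 0.001]
contact_force: [-0.8, 0.3, -0.7]
gripper_width: 0.0446
grip_force: 0.0
blue tail x -0.0381 -0.037 max 0.003 y 0.0068 0.0465
expected tail px [[320.0, 122.0], [320.0, 131.0]]
[ 0.64110833 -0.21942075]
shift [-0.329   0.0882  0.0154] turn [-0.0027 -0.0009 -0.3743]
```

In the tool's units: -0.27 m is -13.5, -0.22 m is -11, -0.374 rad is -3.74.

```bash
python3 steer.py '[[[0.045, -2.75, 0.7, 0.5, 0, 0, -1.2], [0.045, -5.5, 1.4, 0.5, 0, 0, -2.4], [0.045, -8.25, 2.1, 0.5, 0, 0, -3.74], [0.045, -11, 2.8, 0.5, 0, 0, -3.74], [0.045, -13.5, 3.25, 0.5, 0, 0, -3.74], [0.045, -13.5, 3.25, 0.5, 0, 0, -3.74], [0.045, -13.5, 3.25, 0.5, 0, 0, -3.74], [0.045, -13.5, 3.25, 0.5, 0, 0, -3.74]]]'; python3 - <<'E'
from h import *
c,im=shot("wrist","w8")
cas(c,im,"red",np.array((.62,-.18)))
ax=np.array((np.cos(2.007),np.sin(2.007))); p=np.array((.6218,-.178))-.0457*ax; go((*p,.047),2.007)
E
```

```text
t: 25.22
position: [0.6149, -0.1604, 0.2468]
tcp_rot: [-1.686, -2.65, -0.0]
contact_force: [-0.1, 0.3, 0.4]
gripper_width: 0.0453
grip_force: 0.0
red yaw 2.009 label [ 0.6214 -0.1777] LxW [31.  50.2] nose + 0.0416 tail -0.0616 lat -0.0207 0.0203 fin by nose [ 0.6393 -0.2161]
shift [-0.0646 -0.0013  0.2001] turn [-0.0003 -0.0005  0.0016]
```

In the tool's units: 0.1 m is 5, 0.2 m is 10.

```bash
python3 steer.py '[[[0.045, -1.5, -0.05, 2.5, 0, 0, 0], [0.045, -3.225, -0.05, 5, 0, 0, 0], [0.045, -3.225, -0.05, 7.5, 0, 0, 0], [0.045, -3.225, -0.05, 9, 0, 0, 0], [0.045, -3.225, -0.05, 10, 0, 0, 0], [0.045, -3.225, -0.05, 10, 0, 0, 0], [0.045, -3.225, -0.05, 10, 0, 0, 0], [0.045, -3.225, -0.05, 10, 0, 0, 0]]]'; python3 steer.py '[[[0, 0, 0, 0, 0, 0, 0], [0, 0, 0, 0, 0, 0, 0], [0, 0, 0, 0, 0, 0, 0], [0, 0, 0, 0, 0, 0, 0], [0, 0, 0, 0, 0, 0, 0]]]' 60; python3 steer.py '[[[0, 0, 0, -2.5, 0, 0, 0], [0, 0, 0, -5, 0, 0, 0], [0, 0, 0, -5, 0, 0, 0], [0, 0, 0, -5, 0, 0, 0], [0, 0, 0, -5, 0, 0, 0]]]'; python3 -c "
from h import *
p=rw(-.105,-.028); go((*p,.15),RY)"
```

```text
t: 26.28
position: [0.6423, -0.2211, 0.0492]
tcp_rot: [1.686, 2.647, 0.0]
contact_force: [-0.8, -0.3, 0.2]
gripper_width: 0.0447
grip_force: 0.0
t: 26.9
position: [0.6418, -0.2211, 0.048]
tcp_rot: [1.688, 2.648, 0.0]
contact_force: [0.1, -0.4, 5.9]
gripper_width: 0.0092
grip_force: 59.7
t: 27.52
position: [0.6404, -0.2204, 0.145]
tcp_rot: [-1.686, -2.646, 0.001]
contact_force: [-1.1, 0.3, -1.8]
gripper_width: 0.0091
grip_force: 58.9
shift [ 0.2981  0.0834 -0.0043] turn [-0.0031 -0.0025  0.3738]
```

```bash
python3 steer.py '[[[0, 2.5, 0.7, 0, 0, 0, 1.2], [0, 5, 1.4, 0, 0, 0, 2.4], [0, 7.5, 2.1, 0, 0, 0, 3.74], [0, 10, 2.8, 0, 0, 0, 3.74], [0, 12.5, 3.5, 0, 0, 0, 3.74], [0, 14.9, 4.175, 0, 0, 0, 3.74], [0, 14.9, 4.175, 2.25, 0, 0, 3.74], [0, 14.9, 4.175, 4.25, 0, 0, 3.74], [0, 14.9, 4.175, 4.25, 0, 0, 3.74], [0, 14.9, 4.175, 4.25, 0, 0, 3.74]]]'; python3 steer.py '[[[0, 0, 0, 0, 0, 0, 0], [0, 0, 0, 0, 0, 0, 0], [0, 0, 0, 0, 0, 0, 0]]]';  python3 - <<'E'
from h import *
p=rw(-.105,-.028); go((*p,.053),RY); c,im=shot("wrist","w9")
E
```

```text
t: 28.78
position: [0.5919, 0.0844, 0.063]
tcp_rot: [2.151, 2.289, 0.001]
contact_force: [0.5, -0.4, -1.0]
gripper_width: 0.0091
grip_force: 58.8
t: 29.15
position: [0.5916, 0.0845, 0.063]
tcp_rot: [2.151, 2.288, 0.001]
contact_force: [-0.4, -0.3, -1.0]
gripper_width: 0.0087
grip_force: 58.8
shift [ 0.0006 -0.0014  0.01  ] turn [ 0.0012  0.0001 -0.0004]
```

```bash
python3 steer.py '[[[0, 0, -0.05, 0.5, 0, 0, 0], [0, 0, -0.05, 0.5, 0, 0, 0], [0, 0.75, -0.05, 0.5, 0, 0, 0], [0, 1.5, -0.05, 0.5, 0, 0, 0], [0, 2.25, -0.05, 0.5, 0, 0, 0], [0, 3, -0.05, 0.5, 0, 0, 0], [0, 3.5, -0.05, 0.5, 0, 0, 0], [0, 3.5, -0.05, 0.5, 0, 0, 0], [0, 3.5, -0.05, 0.5, 0, 0, 0]]]'; python3 steer.py '[[[0, 0.25, 0, 0, 0, 0, 0], [0, 0.45, 0, 0, 0, 0, 0], [0, 0.6, 0, 0, 0, 0, 0], [0, 0.6, 0, 0, 0, 0, 0]]]';python3 - <<'E'
from h import *
p=rw(-.022,-.028); go((*p,.053),RY)
E
```

```text
t: 30.32
position: [0.5859, 0.1541, 0.0522]
tcp_rot: [2.151, 2.289, -0.0]
contact_force: [-0.5, -0.1, -0.8]
gripper_width: 0.0088
grip_force: 59.0
t: 30.82
position: [0.5853, 0.1658, 0.0524]
tcp_rot: [2.151, 2.289, -0.001]
contact_force: [0.3, -4.9, 0.2]
gripper_width: 0.0086
grip_force: 59.0
shift [ 0.0021 -0.0002 -0.0006] turn [0.0002 0.0011 0.0001]
```

Smooth this time. A little more until the force shows the back wall, then release.

In the tool's units: 0.004 m is 0.2, 0.003 m is 0.15.

```bash
python3 steer.py '[[[0, 0.15, 0, 0, 0, 0, 0], [0, 0.2, 0, 0, 0, 0, 0], [0, 0.2, 0, 0, 0, 0, 0]]]'; python3 steer.py '[[[0.045, 0, 0, 0, 0, 0, 0], [0.045, 0, 0, 0, 0, 0, 0], [0.045, 0, 0, 0, 0, 0, 0], [0.045, -0.5, 0, -2.5, 0, 0, 0], [0.045, -1, 0, -5, 0, 0, 0], [0.045, -2, 0, -8, 0, 0, 0], [0.045, -3, 0, -10, 0, 0, 0], [0.045, -3, 0, -10, 0, 0, 0], [0.045, -3, 0, -10, 0, 0, 0]]]'; python3 tail.py w10 red -.028; python3 - <<'E'
from h import *
go((.62,-.24,.27),1.6)
E
```

```text
t: 31.2
position: [0.5855, 0.1661, 0.0529]
tcp_rot: [2.148, 2.286, -0.007]
contact_force: [-1.0, -18.5, 4.6]
gripper_width: 0.009
grip_force: 59.9
t: 32.33
position: [0.5882, 0.1109, 0.2515]
tcp_rot: [-2.151, -2.289, 0.001]
contact_force: [-0.4, -0.5, -1.0]
gripper_width: 0.0453
grip_force: 0.0
red tail x -0.0378 -0.0378 max 0.003 y -0.0485 -0.0088
expected tail px [[320.0, 126.0], [320.0, 136.0]]
shift [-0.3523  0.0101 -0.0193] turn [-0.0027 -0.0002  0.0333]
```

Red is home (tail at -0.0378). Next is yellow.

In the tool's units: -0.35 m is -17.5, -0.3 m is -15, 0.033 rad is 0.33.

```bash
python3 steer.py '[[[0.045, -3, 0, -0.5, 0, 0, 0], [0.045, -6, 0, -1, 0, 0, 0], [0.045, -9, 0, -1, 0, 0, 0], [0.045, -12, 0, -1, 0, 0, 0.33], [0.045, -15, 0.25, -1, 0, 0, 0.33], [0.045, -17.5, 0.5, -1, 0, 0, 0.33], [0.045, -17.5, 0.5, -1, 0, 0, 0.33], [0.045, -17.5, 0.5, -1, 0, 0, 0.33], [0.045, -17.5, 0.5, -1, 0, 0, 0.33]]]'; python3 - <<'E'
from h import *
c,im=shot("wrist","w11")
for col,n in(("yellow",(.61,-.31)),("green",(.45,-.34))):
  try: cas(c,im,col,np.array(n))
  except Exception as e: print(col,e)
E
```

```text
t: 33.5
position: [0.6204, -0.2364, 0.272]
tcp_rot: [-2.186, -2.255, 0.0]
contact_force: [0.2, 0.8, -0.6]
gripper_width: 0.0449
grip_force: 0.0
green yaw 1.201 label [ 0.4526 -0.3503] LxW [63.7 31.1] nose + 0.0569 tail -0.0511 lat -0.0242 0.0199 fin by nose [ 0.4428 -0.3755]
```

View pics/w11.png

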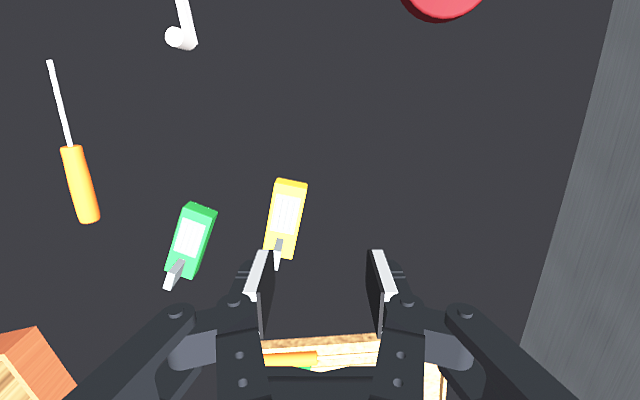

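Yellow has been knocked: it is now at (285,218), with its fin at (277,253). Green is at (190,240). I relax the yellow mask for the bright light.

```bash
python3 - <<'E'
from h import *
c=arm.camera_info("wrist"); im=cv2.imread("pics/w11.png")
p=cast(c,[(285,218)],.02)[0]; print(p, cv2.cvtColor(im,cv2.COLOR_BGR2HSV)[[190,215,245],[290,287,270]].tolist())
H["yellow"]=[(18,34)]
try: cas(c,im,"yellow",p[:2])
except Exception as e: print(e)
print(cast(c,[(278,244),(276,265)],.062))
E
```

```text
[ 0.57886651 -0.31575296  0.02      ] [[30, 61, 255], [0, 0, 255], [30, 63, 255]]
[[ 0.57484372 -0.33114153  0.062     ]
 [ 0.57209161 -0.35933879  0.062     ]]
```

```bash
sed -i 's/def cas(c,im,col,near=None,amin=300):/def cas(c,im,col,near=None,amin=300,s=120,ws=60):/; s/bl=blobs(mask(im,col),amin)/bl=blobs(mask(im,col,s),amin)/; s/(180,60,255)/(180,ws,255)/' h.py; python3 - <<'E'
from h import *
c=arm.camera_info("wrist"); im=cv2.imread("pics/w11.png")
cas(c,im,"yellow",np.array((.579,-.316)),s=45,ws=35)
E
```

```text
yellow yaw 1.388 label [ 0.5791 -0.3082] LxW [51.1 31.4] nose + 0.0455 tail -0.0613 lat -0.0204 0.0202 fin by nose [ 0.5721 -0.346 ]
```

```bash
python3 - <<'E'
from h import *
go((.5708,-.3531,.047),1.388)
E
```

```text
shift [-0.1151 -0.0533  0.2253] turn [-0.0003 -0.0003  0.2139]
```

```bash
python3 steer.py '[[[0.045, -2.75, -1.25, 1.5, 0, 0, 1.1], [0.045, -5.75, -2.65, 3, 0, 0, 2.14], [0.045, -5.75, -2.65, 5, 0, 0, 2.14], [0.045, -5.75, -2.65, 7.5, 0, 0, 2.14], [0.045, -5.75, -2.65, 9.5, 0, 0, 2.14], [0.045, -5.75, -2.65, 10.75, 0, 0, 2.14], [0.045, -5.75, -2.65, 11.25, 0, 0, 2.14], [0.045, -5.75, -2.65, 11.25, 0, 0, 2.14], [0.045, -5.75, -2.65, 11.25, 0, 0, 2.14]]]'; python3 steer.py '[[[0, 0, 0, 0, 0, 0, 0], [0, 0, 0, 0, 0, 0, 0], [0, 0, 0, 0, 0, 0, 0], [0, 0, 0, 0, 0, 0, 0], [0, 0, 0, 0, 0, 0, 0]]]' 60; python3 steer.py '[[[0, 0, 0, -2.5, 0, 0, 0], [0, 0, 0, -5, 0, 0, 0], [0, 0, 0, -5, 0, 0, 0], [0, 0, 0, -5, 0, 0, 0], [0, 0, 0, -5, 0, 0, 0]]]'; python3 -c "
from h import *
p=rw(-.105,.084); go((*p,.15),RY)"
```

```text
t: 34.67
position: [0.5715, -0.355, 0.049]
tcp_rot: [2.415, 2.006, 0.001]
contact_force: [-0.4, -0.6, 0.4]
gripper_width: 0.0447
grip_force: 0.0
t: 35.3
position: [0.5708, -0.355, 0.048]
tcp_rot: [2.417, 2.006, 0.0]
contact_force: [-1.4, 1.3, 4.9]
gripper_width: 0.0092
grip_force: 62.3
t: 35.92
position: [0.5699, -0.3541, 0.1451]
tcp_rot: [-2.414, -2.004, 0.001]
contact_force: [0.1, -0.5, -1.2]
gripper_width: 0.0086
grip_force: 61.5
shift [ 0.408  -0.1694 -0.0036] turn [-0.0031 -0.0021 -0.2472]
```

```bash
python3 steer.py '[[[0, 2.75, -1.15, 0, 0, 0, -1], [0, 5.5, -2.3, 0, 0, 0, -2.47], [0, 8.25, -3.45, 0, 0, 0, -2.47], [0, 11, -4.6, 0, 0, 0, -2.47], [0, 13.75, -5.75, 0, 0, 0, -2.47], [0, 16.5, -6.9, 0, 0, 0, -2.47], [0, 19, -8, 0, 0, 0, -2.47], [0, 20.4, -8.45, 0, 0, 0, -2.47], [0, 20.4, -8.45, 0, 0, 0, -2.47], [0, 20.4, -8.45, 0, 0, 0, -2.47]]]'; python3 steer.py '[[[0, 0, 0, 2.25, 0, 0, 0], [0, 0, 0, 4, 0, 0, 0], [0, 0, 0, 4.25, 0, 0, 0], [0, 0, 0, 4.25, 0, 0, 0], [0, 0, 0, 4.25, 0, 0, 0]]]';  python3 - <<'E'
from h import *
p=rw(-.105,.084); go((*p,.053),RY); c,im=shot("wrist","w12")
E
```

```text
t: 37.17
position: [0.4795, 0.0769, 0.1466]
tcp_rot: [-2.151, -2.289, 0.002]
contact_force: [-0.3, 0.5, -0.8]
gripper_width: 0.0085
grip_force: 61.4
t: 37.8
position: [0.4807, 0.0771, 0.0636]
tcp_rot: [2.151, 2.287, 0.003]
contact_force: [-0.2, 0.9, -1.2]
gripper_width: 0.009
grip_force: 61.4
shift [ 0.0011 -0.0023  0.0106] turn [ 0.0027  0.0002 -0.0007]
```

View pics/w12.png

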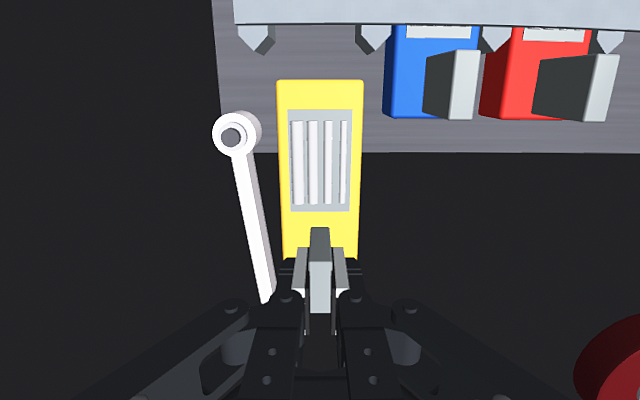

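The view shows yellow straight at (320,170), lined up between wall tips (258,40) and (372,40), with the bar clear on the left.

In the tool's units: -0.002 m is -0.1, 0.07 m is 3.5.

```bash
python3 steer.py '[[[0, 0, -0.1, 0.5, 0, 0, 0], [0, 0, -0.1, 0.5, 0, 0, 0], [0, 0.75, -0.1, 0.5, 0, 0, 0], [0, 1.5, -0.1, 0.5, 0, 0, 0], [0, 2.25, -0.1, 0.5, 0, 0, 0], [0, 3, -0.1, 0.5, 0, 0, 0], [0, 3.5, -0.1, 0.5, 0, 0, 0], [0, 3.5, -0.1, 0.5, 0, 0, 0], [0, 3.5, -0.1, 0.5, 0, 0, 0]]]'; python3 steer.py '[[[0, 0.25, 0, 0, 0, 0, 0], [0, 0.45, 0, 0, 0, 0, 0], [0, 0.65, 0, 0, 0, 0, 0], [0, 0.65, 0, 0, 0, 0, 0], [0, 0.65, 0, 0, 0, 0, 0]]]';python3 - <<'E'
from h import *
p=rw(-.022,.084); go((*p,.053),RY)
E
```

```text
t: 38.98
position: [0.4733, 0.1469, 0.0522]
tcp_rot: [2.151, 2.289, -0.0]
contact_force: [-0.1, -1.1, -1.3]
gripper_width: 0.009
grip_force: 61.4
t: 39.6
position: [0.4728, 0.1585, 0.0525]
tcp_rot: [2.149, 2.289, -0.003]
contact_force: [-0.8, -10.9, 2.2]
gripper_width: 0.0088
grip_force: 62.0
shift [ 0.0024  0.0006 -0.0005] turn [0.0001 0.0028 0.0007]
```

In the tool's units: 0.003 m is 0.15, 0.002 m is 0.1.

```bash
python3 steer.py '[[[0, 0.1, 0, 0, 0, 0, 0], [0, 0.15, 0, 0, 0, 0, 0], [0, 0.15, 0, 0, 0, 0, 0]]]'; python3 steer.py '[[[0.045, 0, 0, 0, 0, 0, 0], [0.045, 0, 0, 0, 0, 0, 0], [0.045, 0, 0, 0, 0, 0, 0], [0.045, -0.5, 0, -2.5, 0, 0, 0], [0.045, -1, 0, -5, 0, 0, 0], [0.045, -2, 0, -8, 0, 0, 0], [0.045, -3, 0, -10, 0, 0, 0], [0.045, -3, 0, -10, 0, 0, 0], [0.045, -3, 0, -10, 0, 0, 0]]]'; python3 tail.py w13 yellow .084; python3 - <<'E'
from h import *
go((.46,-.27,.27),1.25)
E
```

```text
t: 39.98
position: [0.4728, 0.1587, 0.0529]
tcp_rot: [2.146, 2.288, -0.008]
contact_force: [0.7, -27.3, 7.3]
gripper_width: 0.0086
grip_force: 62.9
t: 41.1
position: [0.4754, 0.1036, 0.2514]
tcp_rot: [-2.151, -2.289, 0.001]
contact_force: [-0.1, -0.1, -0.9]
gripper_width: 0.0448
grip_force: 0.0
expected tail px [[321.0, 126.0], [321.0, 135.0]]
shift [-0.372  -0.0385 -0.0191] turn [-2.600e-03  3.000e-04  3.832e-01]
```

```bash
sed -i 's/mask(im,col),300)/mask(im,col,int(sys.argv[4]) if len(sys.argv)>4 else 120),300)/; s/c,im=shot("wrist",sys.argv\[1\])/import os; f=f"pics\/{sys.argv[1]}.png"; c,im=(arm.camera_info("wrist"),cv2.imread(f)) if os.path.exists(f) else shot("wrist",sys.argv[1])/' tail.py; python3 tail.py w13 yellow .084 45
python3 steer.py '[[[0.045, -2.75, -0.3, -0.5, 0, 0, 1], [0.045, -5.5, -0.6, -1, 0, 0, 2], [0.045, -8.25, -0.85, -1, 0, 0, 3], [0.045, -11, -1.1, -1, 0, 0, 3.83], [0.045, -13.5, -1.4, -1, 0, 0, 3.83], [0.045, -16.5, -1.7, -1, 0, 0, 3.83], [0.045, -18.5, -1.925, -1, 0, 0, 3.83], [0.045, -18.5, -1.925, -1, 0, 0, 3.83], [0.045, -18.5, -1.925, -1, 0, 0, 3.83]]]'; python3 - <<'E'
from h import *
c,im=shot("wrist","w14")
cas(c,im,"green",np.array((.45,-.34)))
E
```

```text
yellow tail x -0.0379 -0.0379 max 0.0028 y 0.0644 0.1044
expected tail px [[322.0, 126.0], [322.0, 135.0]]
t: 42.28
position: [0.4604, -0.2673, 0.2709]
tcp_rot: [-2.545, -1.837, 0.001]
contact_force: [-0.0, 0.6, 0.2]
gripper_width: 0.0451
grip_force: 0.0
green yaw 1.195 label [ 0.4551 -0.3446] LxW [50.2 30.1] nose + 0.0457 tail -0.061 lat -0.0205 0.0206 fin by nose [ 0.4411 -0.3802]
```

```bash
python3 - <<'E'
from h import *
go((.4383,-.3871,.047),1.195)
E
```

```text
shift [-0.1212  0.0171  0.2242] turn [-0.002 -0.001  0.056]
```

In the tool's units: 0.224 m is 11.2, 0.215 m is 10.75, 0.056 rad is 0.56.

```bash
python3 steer.py '[[[0.045, -3, 0.45, 1.5, 0, 0, 0.56], [0.045, -6.05, 0.85, 3, 0, 0, 0.56], [0.045, -6.05, 0.85, 5, 0, 0, 0.56], [0.045, -6.05, 0.85, 7.5, 0, 0, 0.56], [0.045, -6.05, 0.85, 9.5, 0, 0, 0.56], [0.045, -6.05, 0.85, 10.75, 0, 0, 0.56], [0.045, -6.05, 0.85, 11.2, 0, 0, 0.56], [0.045, -6.05, 0.85, 11.2, 0, 0, 0.56], [0.045, -6.05, 0.85, 11.2, 0, 0, 0.56]]]'; python3 steer.py '[[[0, 0, 0, 0, 0, 0, 0], [0, 0, 0, 0, 0, 0, 0], [0, 0, 0, 0, 0, 0, 0], [0, 0, 0, 0, 0, 0, 0], [0, 0, 0, 0, 0, 0, 0]]]' 60; python3 steer.py '[[[0, 0, 0, -2.5, 0, 0, 0], [0, 0, 0, -5, 0, 0, 0], [0, 0, 0, -5, 0, 0, 0], [0, 0, 0, -5, 0, 0, 0], [0, 0, 0, -5, 0, 0, 0]]]'; python3 -c "
from h import *
p=rw(-.105,-.084); go((*p,.15),RY)"
```

```text
t: 43.45
position: [0.4392, -0.3889, 0.0497]
tcp_rot: [2.596, 1.765, 0.0]
contact_force: [-0.0, 0.4, 0.7]
gripper_width: 0.0452
grip_force: 0.0
t: 44.08
position: [0.4385, -0.3889, 0.0488]
tcp_rot: [2.598, 1.765, -0.0]
contact_force: [-1.7, 0.3, 5.6]
gripper_width: 0.0089
grip_force: 62.3
t: 44.7
position: [0.4377, -0.3878, 0.1463]
tcp_rot: [-2.595, -1.764, 0.001]
contact_force: [0.4, 0.4, -2.4]
gripper_width: 0.0088
grip_force: 61.3
shift [ 0.5196  0.0183 -0.0029] turn [-0.0029 -0.0023 -0.4392]
```

In the tool's units: 0.5195 m is 25.975, 0.49 m is 24.5, -0.439 rad is -4.39.

```bash
python3 steer.py '[[[0, 2.75, 0.1, 0, 0, 0, -1.5], [0, 5.5, 0.2, 0, 0, 0, -3], [0, 8.25, 0.3, 0, 0, 0, -4.39], [0, 11, 0.4, 0, 0, 0, -4.39], [0, 13.75, 0.5, 0, 0, 0, -4.39], [0, 16.5, 0.6, 0, 0, 0, -4.39], [0, 19.25, 0.7, 0, 0, 0, -4.39], [0, 22, 0.8, 0, 0, 0, -4.39], [0, 24.5, 0.9, 0, 0, 0, -4.39], [0, 25.975, 0.9, 0, 0, 0, -4.39]]]'; python3 steer.py '[[[0, 0, 0, 0, 0, 0, 0], [0, 0, 0, 0, 0, 0, 0], [0, 0, 0, 2.25, 0, 0, 0], [0, 0, 0, 4, 0, 0, 0], [0, 0, 0, 4.25, 0, 0, 0], [0, 0, 0, 4.25, 0, 0, 0], [0, 0, 0, 4.25, 0, 0, 0]]]';  python3 - <<'E'
from h import *
p=rw(-.105,-.084); go((*p,.053),RY)
c,im=shot("wrist","w15")
b=blobs(mask(im,"green"),1500)[0]; print(cv2.boundingRect(b[3]))
E
```

```text
t: 45.95
position: [0.6463, 0.0904, 0.1462]
tcp_rot: [-2.148, -2.29, 0.003]
contact_force: [-0.3, -0.7, -2.1]
gripper_width: 0.0091
grip_force: 61.2
t: 46.82
position: [0.6476, 0.0874, 0.0653]
tcp_rot: [2.15, 2.287, 0.004]
contact_force: [0.1, 0.3, -2.4]
gripper_width: 0.0089
grip_force: 61.1
shift [ 0.0012 -0.0015  0.0123] turn [ 0.0033  0.0003 -0.0006]
(276, 81, 87, 179)
```

In the tool's units: 0.015 m is 0.75, 0.0105 m is 0.525.

```bash
python3 steer.py '[[[0, 0, -0.05, 0.525, 0, 0, 0], [0, 0, -0.05, 0.525, 0, 0, 0], [0, 0.75, -0.05, 0.525, 0, 0, 0], [0, 1.5, -0.05, 0.525, 0, 0, 0], [0, 2.25, -0.05, 0.525, 0, 0, 0], [0, 3, -0.05, 0.525, 0, 0, 0], [0, 3.5, -0.05, 0.525, 0, 0, 0], [0, 3.5, -0.05, 0.525, 0, 0, 0], [0, 3.5, -0.05, 0.525, 0, 0, 0]]]'; python3 steer.py '[[[0, 0.25, 0, 0, 0, 0, 0], [0, 0.45, 0, 0, 0, 0, 0], [0, 0.65, 0, 0, 0, 0, 0], [0, 0.75, 0, 0, 0, 0, 0], [0, 0.75, 0, 0, 0, 0, 0]]]';python3 - <<'E'
from h import *
p=rw(-.022,-.084); go((*p,.053),RY)
E
```

```text
t: 48.0
position: [0.6411, 0.158, 0.0529]
tcp_rot: [-2.151, -2.289, -0.001]
contact_force: [-0.3, 2.9, 1.3]
gripper_width: 0.0089
grip_force: 61.8
t: 48.62
position: [0.6408, 0.1699, 0.0531]
tcp_rot: [2.149, 2.287, -0.004]
contact_force: [0.6, -11.6, 4.0]
gripper_width: 0.0088
grip_force: 62.1
shift [0.0015 0.0002 0.0001] turn [ 0.0005  0.004  -0.0003]
```

```bash
python3 steer.py '[[[0, 0.1, 0, 0, 0, 0, 0], [0, 0.15, 0, 0, 0, 0, 0], [0, 0.15, 0, 0, 0, 0, 0]]]'; python3 steer.py '[[[0.045, 0, 0, 0, 0, 0, 0], [0.045, 0, 0, 0, 0, 0, 0], [0.045, 0, 0, 0, 0, 0, 0], [0.045, -0.5, 0, -2.5, 0, 0, 0], [0.045, -1, 0, -5, 0, 0, 0], [0.045, -2, -2, -8, 0, 0, 0], [0.045, -3, -4, -10, 0, 0, 0], [0.045, -3, -4, -10, 0, 0, 0], [0.045, -3, -4, -10, 0, 0, 0]]]'; for a in "green -.084" "red -.028" "blue .028" "yellow .084 45"; do python3 tail.py w16 $a; done
```

```text
t: 49.0
position: [0.6408, 0.1701, 0.0534]
tcp_rot: [2.148, 2.285, -0.008]
contact_force: [0.1, -21.8, 6.8]
gripper_width: 0.0088
grip_force: 62.5
t: 50.12
position: [0.5639, 0.111, 0.2531]
tcp_rot: [2.151, 2.289, 0.002]
contact_force: [0.8, 0.7, 0.5]
gripper_width: 0.0449
grip_force: 0.0
green tail x -0.0373 -0.0373 max 0.0028 y -0.0992 -0.0608
expected tail px [[394.0, 128.0], [394.0, 137.0]]
red tail x -0.0371 -0.0371 max 0.0029 y -0.0483 -0.0089
expected tail px [[343.0, 128.0], [342.0, 137.0]]
blue tail x -0.0371 -0.0371 max 0.0029 y 0.0066 0.0466
expected tail px [[290.0, 128.0], [291.0, 137.0]]
yellow tail x -0.038 -0.037 max 0.0033 y 0.0596 0.1038
expected tail px [[238.0, 128.0], [239.0, 137.0]]
```

View pics/w16.png

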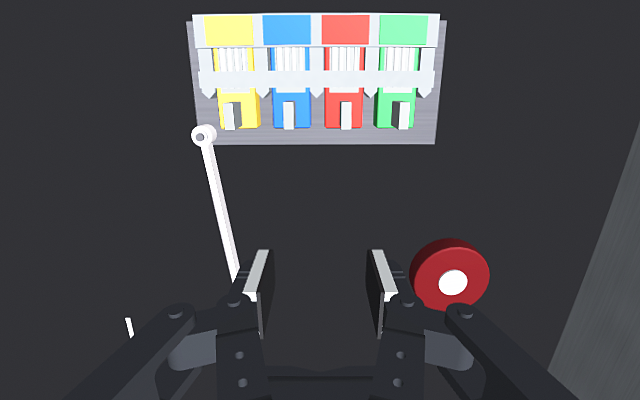

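All four cassettes are home in their bays (tails level at row ~128), and the reel is untouched at (450,275). Now back to the knob to shut the bar.

```bash
python3 -c "
from h import *
go((.4772,-.1145,.15),RY)"
```

```text
shift [-0.2198 -0.1005  0.1019] turn [-0.0009 -0.0002  0.0002]
```

In the tool's units: -0.22 m is -11, -0.165 m is -8.25.

```bash
python3 steer.py '[[[0.06, -2.75, -1.25, 0, 0, 0, 0], [0.06, -5.5, -2.5, 0, 0, 0, 0], [0.06, -8.25, -3.75, 1.5, 0, 0, 0], [0.06, -11, -5, 3.5, 0, 0, 0], [0.06, -11, -5, 5, 0, 0, 0], [0.06, -11, -5, 5, 0, 0, 0], [0.06, -11, -5, 5, 0, 0, 0]]]'; python3 - <<'E'
from h import *
c,im=shot("wrist","w17"); go((.4772,-.1145,.05),RY)
print(project(c,[(.4772,-.1145,.066)]))
E
```

```text
t: 51.05
position: [0.4787, -0.1145, 0.153]
tcp_rot: [-2.15, -2.29, -0.0]
contact_force: [-0.1, 0.3, -0.4]
gripper_width: 0.0598
grip_force: 0.0
shift [ 1.000e-04 -1.900e-03  1.036e-01] turn [0.0014 0.0005 0.0012]
[[317.21725319 207.04895937]]
```

View pics/w17.png

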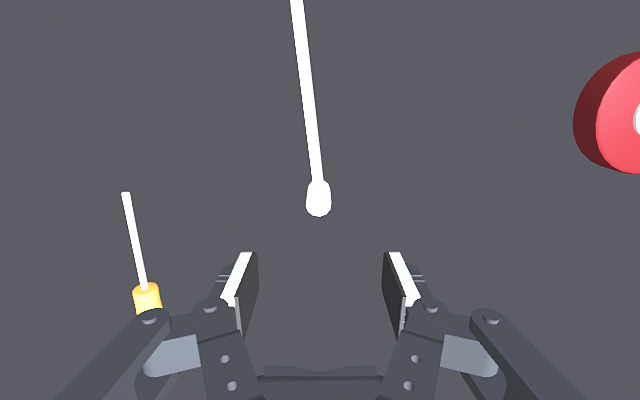

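The knob top is at (318,205), right where predicted. Descend and pinch.

```bash
python3 steer.py '[[[0.06, 0, -0.05, 2.5, 0, 0, 0], [0.06, 0, -0.05, 4.5, 0, 0, 0], [0.06, 0, -0.05, 5.15, 0, 0, 0], [0.06, 0, -0.05, 5.15, 0, 0, 0], [0, 0, -0.05, 5.15, 0, 0, 0], [0, 0, -0.05, 5.15, 0, 0, 0], [0, 0, -0.05, 5.15, 0, 0, 0], [0, 0, -0.05, 5.15, 0, 0, 0], [0, 0, -0.05, 5.15, 0, 0, 0], [0, 0, -0.05, 5.15, 0, 0, 0]]]' 30; python3 - <<'E'
from h import *
x,R=tool(); h=rw(-.046,.125); v=x[:2]-h; print(h,np.hypot(*v),"a",RY-np.pi/2-np.arctan2(v[1],v[0]))
t0=np.arctan2(v[1],v[0])
for th in np.r_[np.arange(-1.2,.01,.2),.03,RY-np.pi/2+.0]:
    P=h+.25*np.array((np.cos(th),np.sin(th))); print(round(th,2),R.inv().apply([*(P-x[:2]),0]).round(3)[:2])
E
```

```text
t: 52.35
position: [0.4774, -0.1154, 0.051]
tcp_rot: [2.15, 2.288, 0.001]
contact_force: [-0.6, -0.5, 6.6]
gripper_width: 0.0171
grip_force: 29.2
[0.43380128 0.13441852] 0.2536270919576377 a 1.4601660172144775
-1.2 [0.014 0.048]
-1.0 [0.034 0.094]
-0.8 [0.062 0.135]
-0.6 [0.098 0.169]
-0.4 [0.141 0.196]
-0.2 [0.187 0.213]
-0.0 [0.237 0.221]
0.03 [0.244 0.222]
0.06 [0.252 0.222]
```

In the tool's units: 0.237 m is 11.85, 0.221 m is 11.05.

```bash
python3 steer.py '[[[0, 0.3, 1.2, 0, 0, 0, 0], [0, 0.7, 2.4, 0, 0, 0, 0], [0, 1.7, 4.7, 0, 0, 0, 0], [0, 3.1, 6.75, 0, 0, 0, 0], [0, 4.9, 8.45, 0, 0, 0, 0], [0, 7.05, 9.8, 0, 0, 0, 0], [0, 9.35, 10.65, 0, 0, 0, 0], [0, 11, 11, 0, 0, 0, 0], [0, 11.85, 11.05, 0, 0, 0, 0], [0, 11.85, 11.05, 0, 0, 0, 0]]]'; python3 steer.py '[[[0, 0.4, 0.05, 0, 0, 0, 0], [0, 0.7, 0.05, 0, 0, 0, 0], [0, 0.85, 0.05, 0, 0, 0, 0], [0, 0.85, 0.05, 0, 0, 0, 0]]]'; python3 - <<'E'
from h import *
x,R=tool(); h=rw(-.046,.125); v=x[:2]-h; print("a",RY-np.pi/2-np.arctan2(v[1],v[0]))
E
```

```text
t: 53.6
position: [0.6836, 0.1358, 0.0508]
tcp_rot: [2.148, 2.289, 0.004]
contact_force: [3.9, -0.9, 3.3]
gripper_width: 0.0171
grip_force: 30.1
t: 54.1
position: [0.6832, 0.1506, 0.0507]
tcp_rot: [2.153, 2.286, 0.002]
contact_force: [1.9, -0.9, 5.0]
gripper_width: 0.017
grip_force: 30.2
a -0.0027489067286028263
```

In the tool's units: -0.2 m is -10, -0.16 m is -8.

```bash
python3 steer.py '[[[0, 0.1, 0, 0, 0, 0, 0], [0, 0.1, 0, 0, 0, 0, 0], [0.03, 0.1, 0, 0, 0, 0, 0], [0.03, 0.1, 0, 0, 0, 0, 0], [0.03, 0.1, 0, 0, 0, 0, 0], [0.03, 0.1, 0, -2.5, 0, 0, 0], [0.03, 0.1, 0, -5, 0, 0, 0], [0.03, -2.5, -2.5, -8, 0, 0, 0], [0.03, -4.5, -5.5, -10, 0, 0, 0], [0.03, -4.5, -5.5, -10, 0, 0, 0]]]'; python3 steer.py '[[[0.03, 0, 0, 0, 0, 0, 0], [0.03, 0, 0, 0, 0, 0, 0]]]'; for a in "green -.084" "red -.028" "blue .028" "yellow .084 45"; do python3 tail.py w18 $a; done; python3 -c "
from h import *
shot('side','s2')"
```

```text
t: 55.35
position: [0.5769, 0.0544, 0.2511]
tcp_rot: [2.151, 2.288, 0.0]
contact_force: [0.0, -0.9, 0.2]
gripper_width: 0.03
grip_force: 0.0
t: 55.6
position: [0.5784, 0.0557, 0.2494]
tcp_rot: [-2.152, -2.289, -0.0]
contact_force: [0.3, -0.3, -0.2]
gripper_width: 0.0299
grip_force: 0.0
expected tail px [[388.0, 72.0], [388.0, 83.0]]
red tail x -0.0376 -0.0376 max 0.0049 y -0.0483 -0.0087
expected tail px [[333.0, 72.0], [333.0, 83.0]]
blue tail x -0.0376 -0.0376 max 0.0042 y 0.0058 0.0465
expected tail px [[278.0, 72.0], [278.0, 83.0]]
yellow tail x -0.0383 -0.0381 max 0.0045 y 0.0589 0.1041
expected tail px [[223.0, 73.0], [224.0, 83.0]]
```

View pics/w18.png

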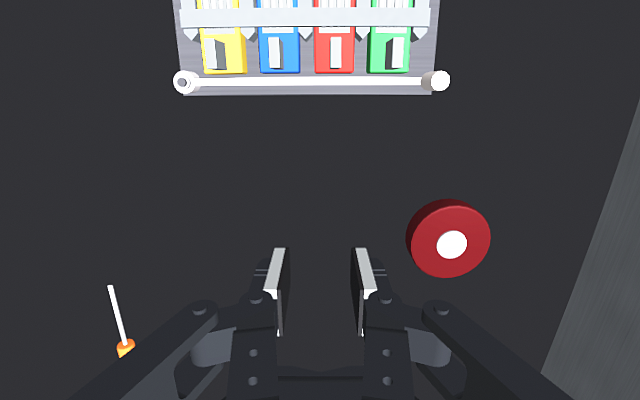

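View pics/s2.png

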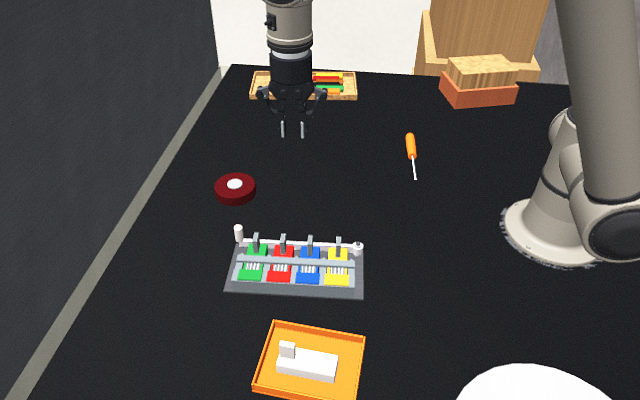

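The pictures show the bar shut straight from (186,81) to (438,80), all four cassettes home, the empty flat in the tray at (306,362), and the reel and screwdriver where they were. Handing in.

```bash
python3 -c "
from rig import arm
print(arm.close_job())"
```

```text
the job is handed in; nothing more can be done
None
```

I handed the job in at about 56 s: all four coloured cassettes are home in their bays, the one empty lies flat in the tray, the keeper bar is shut and released, and the reel and screwdriver are where they were (the hand-in printed no verdict).

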